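# Turn a board over with a lifter

### The arm

A 7-joint arm with a two-finger parallel gripper is mounted at the origin on the work surface; the furniture and walls round the work are solid. World frame = base frame: x ahead of the robot, y to its left, z up, the work surface at z = 0. Lengths are in m, angles in rad, forces in N, time in s.
With the tool pointing down it reaches from about 0.425 to 0.875 m from the base axis. Payload 8.4 kg.
Tool frame: the origin (TCP) lies on the centre line of the jaws, within the pads' length; the fingertips stand 8 mm ahead of it and the grasp point (between the pads) lies 11 mm behind it; z points along the fingers, y is the direction in which the jaws open and shut (so a half turn about z gives the same grasp; the last joint's range is limited). The gripper opens to 85 mm and grips with 20 to 120 N. Pads are 22 mm wide; open, the fingers measure 114 mm over their backs; the gripper's body (76 mm by 85 mm) begins 54 mm behind the grasp point. The pads swing forward as they close: fully open they stand 13 mm farther back than shut.
Start: joints at [1.09, 0.333, 0.04, 1.465, -0.013, 1.343, -0.059], TCP at [0.242, -0.603, 0.202] pointing down, gripper open.
Joint ranges: [-2.58, 2.58], [-0.38, 2.09], [-1.3, 1.39], [0.25, 2.4], [-1.5, 4.64], [0.08, 2.09], [-2.65, 2.65]. Speed limits (rad/s): [2.22, 2.22, 2.79, 2.79, 3.14, 3.14, 3.14].

### API

Orientations are given as a unit quaternion [w, x, y, z].
In Python, from bench import sense, snapshot, camera_info, close_job, spot_in, silhouettes gives the robot as it stands.
- The arm moves only by the tool step_arm, never from a script. Its argument "series" is a list of rows, each a list of 7 numbers: the closure, from -1 (fully open) to 1 (shut), then the shift along the tool's x, y, z in m, then the turn, a rotation vector about the tool's x, y, z in degrees. A call has 1 to 12 rows; each row shifts and turns the commanded pose from where the row before left it, along the tool's axes as they then stand; what a row does not reach is not made up. A row lasts 1/12 s, in which the tool goes at most 41.7 mm and 7.16 degrees, less where a joint would pass 70% of its speed; a pose out of reach is approached as far as the arm can. A call with a gripper value outside its range is refused whole. The fingers move at their own pace and stop on an object; "grip_force" is the grip in N (left out, the last holds). Time passes only in rows, so rows that do not move let the fingers close. It gives the time, the measured TCP pose, the force and the opening at its end, in the units of the state.
- sense(): the state, without advancing time (a new reading comes with each control period).
- snapshot(name): name is "side" or "top" or "wrist"; returns the picture (480x640x3 uint8, blue, green, red); there is no depth.
- camera_info(name): a dict with "intrinsics" (3x3 intrinsics, pixels), "origin" and "attitude" of the camera in the world. Camera axes: x right, y down, z forward; pixel columns grow to the right and rows downward; lengths in m; the calibration is good to about 2 mm. A picture is of the moment at which its call begins: read the wrist's pose just before it. camera_info takes no time and is no camera call; for the wrist camera it gives the pose at the moment of the call.
- close_job(): hands the job in, once; it reports no verdict.
Trained networks look in the newest picture that a camera, given by its name, has taken for a name from the list of things; names that differ only in an ending like _2 or _b are one class to them, and where a whole thing is asked for, a point or a joint stands for the part that bears it (a point fixed in the world has none). Each returns a list of dicts, best first, with "score" (0 to 1); they miss things now and then, are a little off and sometimes report something else, mostly with a low value. They report only what shows in the picture. A call takes as long as a camera call.
- spot_in(camera, target): "uv" ([column, row] in pixels, amid what is visible of it).
- silhouettes(camera, target): "region" (480x640 bool, what is visible of it) and "uv" ([column, row] in pixels, amid what is visible of it).
The state is a dict: "time": time; "q": joint angles; "joint_vel": joint speeds; "joint_torque": joint torques, N m; "ee_pos": TCP position; "tool_rot": TCP orientation; "contact_force": force on the tool from outside, world axes, zero at the start; "torque": the same for the moment, N m; "width": opening from 0.0 (shut) to 1.0 (fully open).
Only numpy, scipy, OpenCV 4.12 (cv2) and the standard library are available. Lean on these libraries where they do the work, as an engineer would, in place of code of your own. Each camera call takes 0.05 s, during which the arm holds its last target.

### The job

Pick up the lifter by its upright handle, slide its thin blade under the open edge of the LED board and tip the board over the step of the turning stand, so that it lies face down and flat on the stand's higher rails; then push its edge with the blade until the board is home against the end stops. Move the board only with the lifter, never with the gripper, let it pivot at the step rather than carrying it, and leave the other things where they are. At the end stand the lifter upright on its blade on the bench, clear of the stand.

Things in the scene. Friction and masses are not known exactly. Their poses are not given: they have to be found in the camera images.
- turning_stand: Fixed turning stand: aluminium base plate 196 (x) x 295 (y) x 8 mm with black rails along its y axis: low rails on the +y half, high rails on the -y half; the step between them is at y = 0. Origin: on the bench, below the step; z up.
- low_side (a point): Middle of the stand's low half, (0, 67, 13) mm from the stand's origin, axes as the stand's. Two low rails, tops at z = 13 mm, y = 0 to 134 mm, |x| = 74 to 96 mm. The board starts on them; below it a gap of only 5 mm is free down to the base plate (top at z = 8 mm), open toward +y.
- apron (a point): Middle of the bare strip of base plate beyond the low rails, (0, 148, 8) mm from the stand's origin, on the plate's top; the plate ends at y = 159 mm. Two flat screw heads, 2 mm high, at x = -68 and 68 mm.
- high_side (a point): Middle of the stand's high half, (0, -67, 18) mm from the stand's origin. Two high rails, tops at z = 18 mm, y = 0 to -134 mm, hollow between. End stops, 6 mm higher than the rails, at y = -130 to -136 mm; the turned board is home when its far edge meets them, which leaves its pivoted edge 6 mm past the step.
- step (a point): Middle of the step, (0, 0, 18) mm from the stand's origin, axes as the stand's. The step is the pair of upright faces, 5 mm high, where the high rails rise above the low ones; they face +y.
- board_centre (a point): Centre of the loose green LED board, a plate 184 (x) x 124 (y) x 2 mm with low lamps and a connector on its face (they do not collide), 0.04 to 0.09 kg. z points out of its face (up at the start). It starts face up on the low rails, x and y axes along the stand's within 0.03 rad, its -y edge 1 to 7 mm from the step, its open +y edge over the rails.
- board_step_edge (a point): Middle of the board's -y long edge, at (0, -62, 0) mm from board_centre: the edge that pivots at the step.
- lifter_grip (a point): Grip point on the loose lifter (0.16 kg), on the axis of its upright 24 x 24 mm handle, which ends 27 mm above. z up along the handle, x toward the blade's tip. The handle stands on a flat steel blade 120 x 44 x 3 mm: underside 90 mm below this point, from 25 mm behind to 95 mm ahead, 22 mm to either side. Handle foot: block 34 x 34 mm up to 79 mm below this point.
- solder_reel: Bystander to leave alone: reel of solder 58 mm wide and tall; origin under its centre.
- loupe: Bystander to leave alone: black loupe, 37 mm across; origin under its centre.
- glue_bottle: Bystander to leave alone: small glue bottle, 80 mm tall; origin under its centre.
- white_tape: Bystander to leave alone: roll of white tape, 68 mm across; origin under its centre.
- marker_black: Bystander to leave alone: marker pen, 135 mm long; origin under its centre.
- side_cutters: Bystander to leave alone: side cutters, 146 mm long; origin under its centre.

How it is judged:
On the way:
1. the lifter bears on the board and has tipped it up by more than 30 degrees (angle between board_centre's own z axis and vertical above 0.52 rad and contact force between lifter and board above 0.05 N), for 0.2 s.
At the end, for the whole second after the job is handed in: The board lies face down, level within 3.5 degrees, at rest on the high rails, home against the end stops (centre 64 to 71 mm past the step, within 15 mm of the middle line); the lifter stands upright at rest with its blade on the bench, touching neither stand nor board (angle between board_centre's own z axis and vertical above 3.08 rad and x of board_centre in the frame of turning_stand between -0.015 and 0.015 m and y of board_centre in the frame of turning_stand between -0.071 and -0.064 m and z of board_centre in the frame of turning_stand between 0.016 and 0.022 m and linear speed of each of board, lifter below 0.01 m/s and angle between lifter_grip's own z axis and vertical below 0.06 rad and height (world z) of lifter_grip below 0.094 m and contact force between lifter and turning_stand below 0.05 N and contact force between lifter and board below 0.05 N).
It fails at once if the gripper or the arm touches the board (contact force between any of the fingers, the arm and board above 0.3 N).
It fails at once if the board's pivoting edge leaves the step by more than 45 mm (carried or thrown) (distance between board_step_edge and step above 0.045 m).
It fails at once if a bystander is pushed more than 30 mm (distance of any of solder_reel, loupe, glue_bottle, white_tape, marker_black, side_cutters from where it was at the start of the episode above 0.03 m).
It also fails if it takes over 61 s, if anything falls off the work surface, if the arm or the gripper's body presses on something with over 40 N, if the wrist force passes 120 N, or if a joint passes its speed limit or range.

## Working session

There is one attempt and no reset: what is moved stays moved. The work goes in short steps, Python scripts to look and compute and a tool call to move; the robot and the scene stay as the last step left them, time stands still between calls to the robot, and variables do not carry over. Pictures are saved under pics/ and viewed, and the job is handed in when it is done.

Besides the shell and the picture viewer there is one more tool, called after "Emit:" in YAML: its name, and indented under it one key for each argument. step_arm: Moves the arm, as the interface text tells. Its arguments: {"type":"object","properties":{"series":{"type":"array","items":{"type":"array","items":{"type":"number"}}},"grip_force":{"type":"number"}},"required":["series"]}

```bash
mkdir -p pics
python3 - <<'E'
from bench import *
import cv2
s=sense();print(s)
for n in("side","top","wrist"):
    cv2.imwrite(f"pics/{n}0.png",snapshot(n));c=camera_info(n);print(n,c)
E
ls
```

```text
{'time': 0.0, 'q': array([ 1.08978906,  0.33390437,  0.03988782,  1.46625086, -0.01339945,
        1.343309  , -0.05846636]), 'joint_vel': array([ 0.00049511, -0.00110877, -0.00145583, -0.00084077, -0.00011174,
       -0.00058841,  0.0002377 ]), 'joint_torque': array([ 6.69675974e-04, -6.58556128e+01,  1.36608716e+00, -4.05556118e+01,
        1.69015035e-02,  1.27985846e-02,  2.77843753e-05]), 'ee_pos': array([ 0.24196614, -0.60274918,  0.20083571]), 'tool_rot': array([-7.75359808e-04,  9.81832521e-01,  1.89747877e-01, -2.07871907e-04]), 'contact_force': array([-0.24990082, -0.05488336,  0.42719681]), 'torque': array([ 0.03979488,  0.02654475, -0.02030842]), 'width': 0.9988576084013897}
side {'intrinsics': array([[588.78169207,   0.        , 310.7098727 ],
       [  0.        , 588.78169207, 248.66368031],
       [  0.        ,   0.        ,   1.        ]]), 'origin': array([0.06310782, 0.92066578, 0.81377932]), 'attitude': array([ 0.09268206, -0.16791798,  0.86925027, -0.45565069])}
top {'intrinsics': array([[453.71426212,   0.        , 321.13874857],
       [  0.        , 453.71426212, 237.62545159],
       [  0.        ,   0.        ,   1.        ]]), 'origin': array([ 0.24711267, -0.06714726,  1.26561498]), 'attitude': array([ 0.0728422 , -0.69842147,  0.7084877 , -0.07033238])}
wrist {'intrinsics': array([[393.21799536,   0.        , 318.42280563],
       [  0.        , 393.21799536, 236.26081693],
       [  0.        ,   0.        ,   1.        ]]), 'origin': array([ 0.30217897, -0.57791044,  0.37290891]), 'attitude': array([ 0.10829257,  0.82142603, -0.55507027, -0.07368168])}
pics
```

View pics/side0.png

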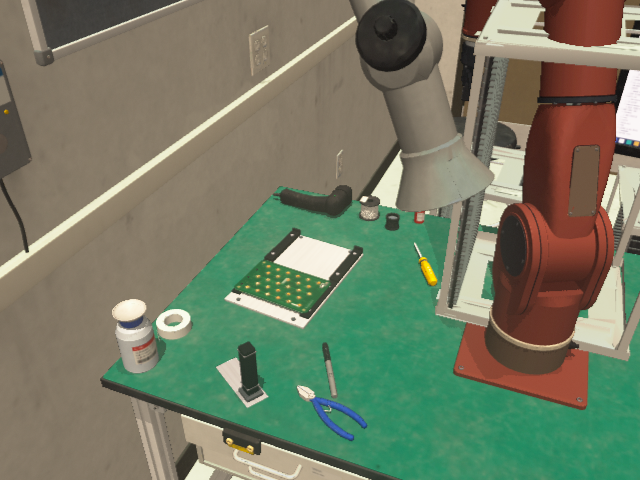

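View pics/top0.png

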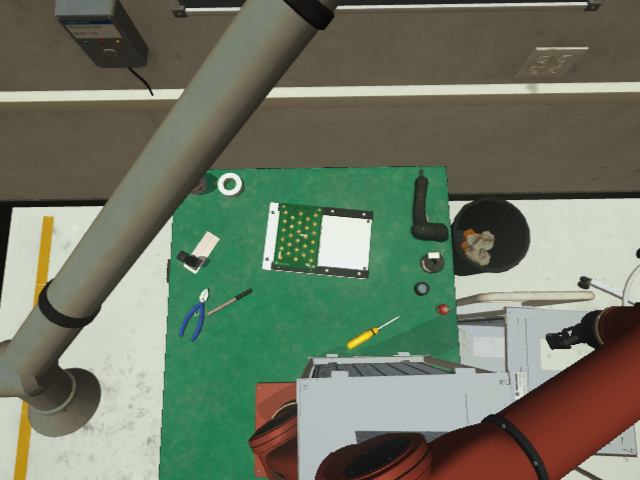

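View pics/wrist0.png

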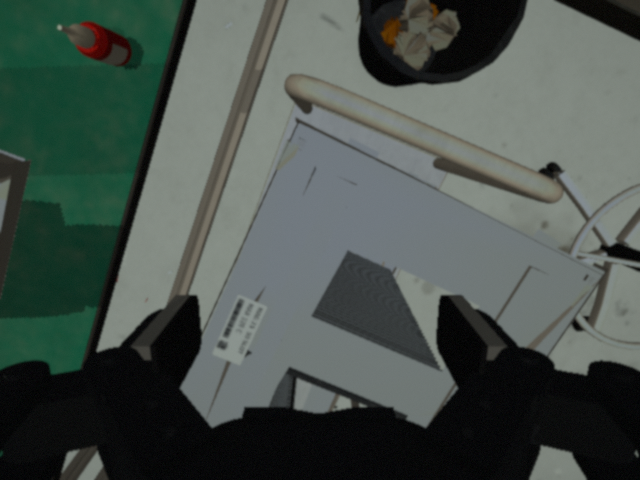

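```bash
cat > h.py <<'E'
from bench import *
import numpy as np, cv2
from scipy.spatial.transform import Rotation as R
def rot(q): return R.from_quat([q[1],q[2],q[3],q[0]])
def ray(c,uv):
    d=np.linalg.inv(c["intrinsics"])@np.array([uv[0],uv[1],1.]); return np.array(c["origin"]),rot(c["attitude"]).apply(d)
def onz(c,uv,z):
    o,d=ray(c,uv); return o+d*(z-o[2])/d[2]
def proj(c,P):
    p=rot(c["attitude"]).inv().apply(np.atleast_2d(P)-c["origin"]); k=c["intrinsics"]; q=(k@p.T).T; return q[:,:2]/q[:,2:]
def tri(c1,u1,c2,u2):
    o1,d1=ray(c1,u1);o2,d2=ray(c2,u2)
    A=np.c_[d1,-d2];t=np.linalg.lstsq(A,o2-o1,rcond=None)[0]
    a,b=o1+d1*t[0],o2+d2*t[1];return (a+b)/2,np.linalg.norm(a-b)
E
python3 - <<'E'
from h import *
np.set_printoptions(precision=3,suppress=True)
S=camera_info("side");T=camera_info("top")
for n in["turning_stand","board_centre","lifter_grip","solder_reel","loupe","glue_bottle","white_tape","marker_black","side_cutters"]:
    a=spot_in("side",n)[:2];b=spot_in("top",n)[:2]
    print(n,[(np.round(x["uv"]),round(float(x["score"]),2)) for x in a],[(np.round(x["uv"]),round(float(x["score"]),2)) for x in b])
    if a and b: print("   ",tri(S,a[0]["uv"],T,b[0]["uv"]))
print("rack post base side",onz(S,(440,310),0), "top rackcorners")
for uv in [(300,362),(300,380),(510,370),(498,372),(448,355)]: print(uv,onz(T,uv,0.0),onz(T,uv,.5),onz(T,uv,.3))
print("rack top corner",tri(S,(475,45),T,(300,378)))
print("table corners",onz(T,(172,168),0),onz(T,(447,168),0),onz(T,(457,300),0))
print("cone", tri(S,(445,190),T,(60,400)),tri(S,(390,35),T,(65,305)))
E
```

```text
turning_stand [(array([303., 263.]), 0.94), (array([176., 327.]), 0.59)] [(array([340., 244.]), 0.73)]
    (array([ 0.499, -0.114, -0.004]), np.float64(0.0199006626796755))
board_centre [(array([282., 287.]), 0.57)] [(array([299., 238.]), 0.59)]
    (array([ 0.509, -0.   ,  0.006]), np.float64(0.008354126793197244))
lifter_grip [(array([242., 376.]), 0.87)] [(array([198., 252.]), 0.73), (array([336., 244.]), 0.61)]
    (array([0.466, 0.278, 0.021]), np.float64(0.001095030609928807))
solder_reel [(array([370., 208.]), 0.73), (array([304., 264.]), 0.34)] [(array([433., 262.]), 0.77)]
    (array([ 0.428, -0.372,  0.022]), np.float64(0.0026031047996666525))
loupe [(array([391., 218.]), 0.54)] [(array([423., 292.]), 0.56)]
    (array([ 0.355, -0.339,  0.026]), np.float64(0.013921948518445587))
glue_bottle [] [(array([440., 310.]), 0.62), (array([422., 289.]), 0.58)]
white_tape [(array([170., 328.]), 0.69)] []
marker_black [(array([328., 368.]), 0.82), (array([301., 263.]), 0.38)] [(array([234., 300.]), 0.5)]
    (array([ 0.336,  0.18 , -0.006]), np.float64(0.0009899148939661226))
side_cut
[... 193 characters left out ...]
(300, 362) [ 0.166 -0.003  0.   ] [ 0.198 -0.028  0.5  ] [ 0.185 -0.018  0.3  ]
(300, 380) [ 0.119 -0.003  0.   ] [ 0.17  -0.028  0.5  ] [ 0.15  -0.018  0.3  ]
(510, 370) [ 0.138 -0.566  0.   ] [ 0.181 -0.369  0.5  ] [ 0.164 -0.448  0.3  ]
(498, 372) [ 0.133 -0.533  0.   ] [ 0.178 -0.349  0.5  ] [ 0.16  -0.423  0.3  ]
(448, 355) [ 0.179 -0.403  0.   ] [ 0.206 -0.27   0.5  ] [ 0.195 -0.323  0.3  ]
rack top corner (array([ 0.178, -0.031,  0.555]), np.float64(0.00041757750563870666))
table corners [0.723 0.372 0.   ] [ 0.711 -0.437  0.   ] [ 0.326 -0.438  0.   ]
cone (array([0.143, 0.354, 0.507]), np.float64(0.004118463525296731)) (array([0.26 , 0.276, 0.644]), np.float64(0.053664849976257006))
```

Run:
```python
from h import *
np.set_printoptions(precision=3,suppress=True)
S=camera_info("side");T=camera_info("top")
# top arm axis line: two points
def plane(c,a,b):
    o,d1=ray(c,a);_,d2=ray(c,b);n=np.cross(d1,d2);return o,n/np.linalg.norm(n)
o,n=plane(T,(65,310),(305,5))
for uv in[(352,-10),(365,5),(390,35),(410,80),(430,140),(445,190)]:
    p,d=ray(S,uv);t=n@(o-p)/(n@d);P=p+d*t;print(uv,t,P,proj(T,P))
o,n=plane(T,(60,400),(20,372))
for uv in[(390,35),(410,80),(430,140),(445,190)]:
    p,d=ray(S,uv);t=n@(o-p)/(n@d);P=p+d*t;print(uv,t,P,proj(T,P))
im=cv2.imread("pics/top0.png");cv2.imwrite("pics/tl.png",cv2.resize(im[150:350,150:470],(800,500),interpolation=cv2.INTER_CUBIC))
im=cv2.imread("pics/side0.png");cv2.imwrite("pics/sl.png",cv2.resize(im[220:450,100:390],(800,600),interpolation=cv2.INTER_CUBIC))
```

```text
(352, -10) 0.6490582400364772 [0.284 0.259 0.68 ] [[ 68.82  305.145]]
(365, 5) 0.6311089987993607 [0.262 0.28  0.67 ] [[ 54.583 323.239]]
(390, 35) 0.5991055400723628 [0.222 0.319 0.652] [[ 29.741 354.808]]
(410, 80) 0.5734879690392406 [0.188 0.361 0.623] [[ 10.087 379.785]]
(430, 140) 0.5484961186376227 [0.153 0.408 0.585] [[ -7.742 402.443]]
(445, 190) 0.53067697045881 [0.129 0.443 0.555] [[-19.413 417.275]]
(390, 35) 0.5718914406225118 [0.214 0.347 0.659] [[  4.467 361.127]]
(410, 80) 0.5913799848462538 [0.192 0.344 0.617] [[ 26.015 376.211]]
(430, 140) 0.6145420458373323 [0.164 0.346 0.557] [[ 47.66  391.362]]
(445, 190) 0.6339576043383369 [0.141 0.35  0.505] [[ 63.065 402.146]]
```

View pics/tl.png

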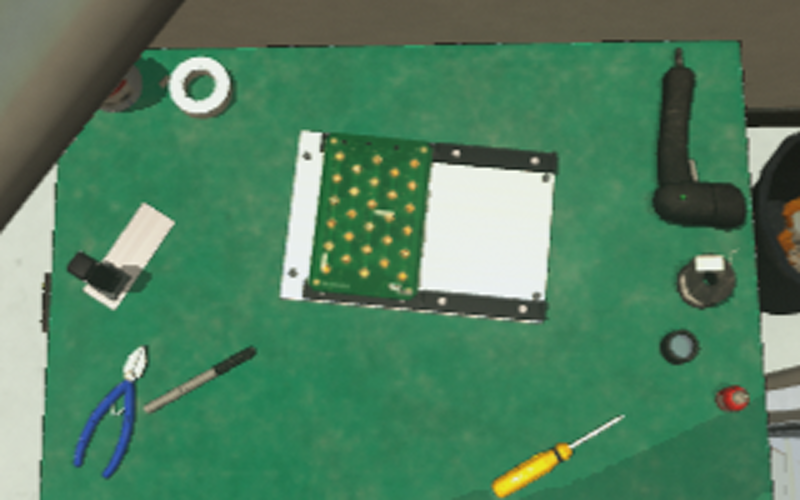

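View pics/sl.png

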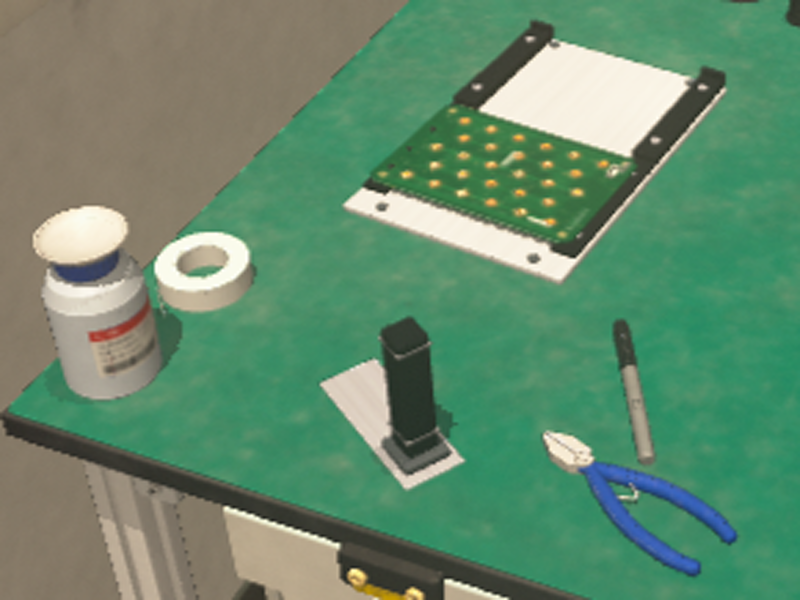

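Emit:
step_arm:
  series:
    - [-1, 0, 0, -0.03, 0, 0, 0]
    - [-1, 0, 0, -0.04, 0, 0, 0]
    - [-1, 0.01, 0, -0.03, 0, 0, 0]
    - [-1, 0.03, -0.01, -0.01, 0, 0, 0]
    - [-1, 0.0365, -0.0105, 0, 0, 0, 0]
    - [-1, 0.0365, -0.0105, 0, 0, 0, 0]
    - [-1, 0.0365, -0.0105, 0, 0, 0, 0]

```text
time: 1.63
ee_pos: [0.3665, -0.508, 0.3122]
tool_rot: [0.0, 0.982, 0.189, 0.0]
contact_force: [0.3, 0.4, -0.7]
width: 0.997
```

Run:
```python
from h import *
np.set_printoptions(precision=4,suppress=True)
s=sense();print(s["q"],s["ee_pos"],np.degrees(np.arctan2(s["ee_pos"][1],s["ee_pos"][0])),s["time"])
T=camera_info("top")
for z in(.6,.7,.8):print(z,onz(T,(305,5),z),onz(T,(190,155),z),onz(T,(65,310),z))
cv2.imwrite("pics/top1.png",snapshot("top"));cv2.imwrite("pics/side1.png",snapshot("side"))
```

```text
[ 0.9027  0.2557 -0.0355  1.3419  0.009   1.5434 -0.3217] [ 0.3665 -0.508   0.3122] -54.19395610989403 1.6333
0.6 [ 0.7821 -0.0442  0.6   ] [0.5185 0.1368 0.6   ] [0.2821 0.3082 0.6   ]
0.7 [ 0.7017 -0.0476  0.7   ] [0.4777 0.1062 0.7   ] [0.2768 0.2518 0.7   ]
0.8 [ 0.6213 -0.0511  0.8   ] [0.4369 0.0755 0.8   ] [0.2716 0.1954 0.8   ]
```

View pics/top1.png

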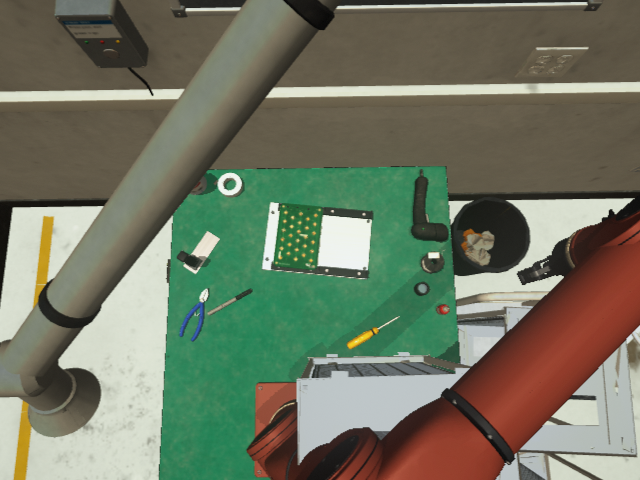

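View pics/side1.png

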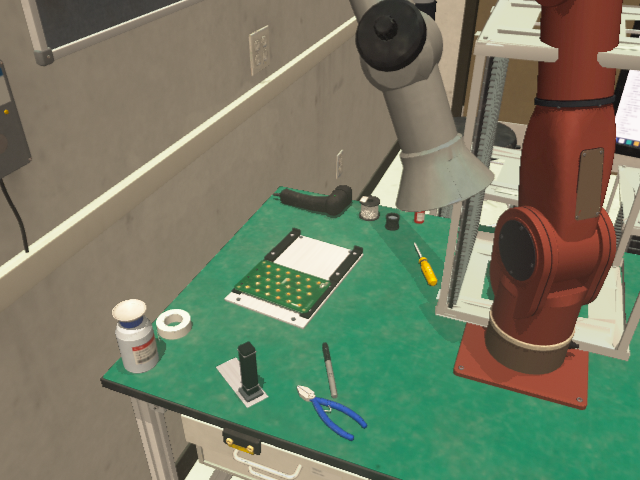

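Run:
```python
import cv2
im=cv2.imread("pics/top1.png");
a=cv2.resize(im[0:240,80:400],(800,600));cv2.imwrite("pics/ta.png",a)
a=cv2.resize(im[220:460,0:240],(600,600));cv2.imwrite("pics/tb.png",a)
im=cv2.imread("pics/side1.png");cv2.imwrite("pics/sb.png",cv2.resize(im[0:220,320:520],(546,600)))
```

```text
(no output)
```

View pics/ta.png

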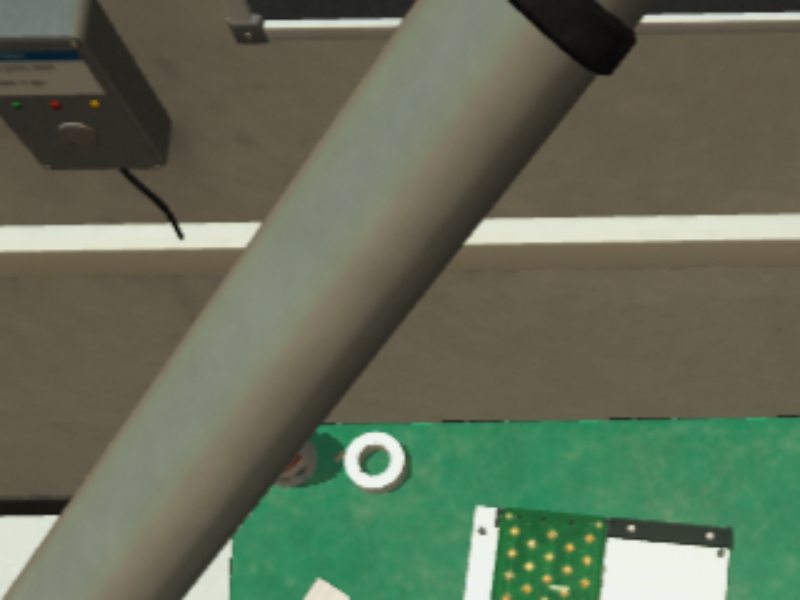

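View pics/tb.png

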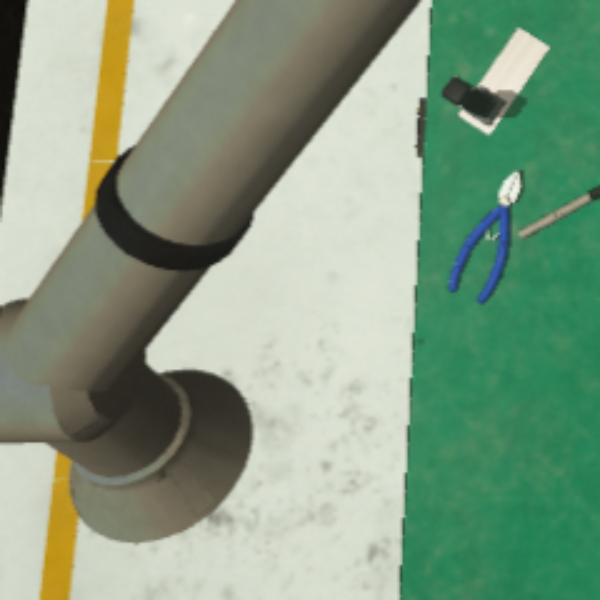

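View pics/sb.png

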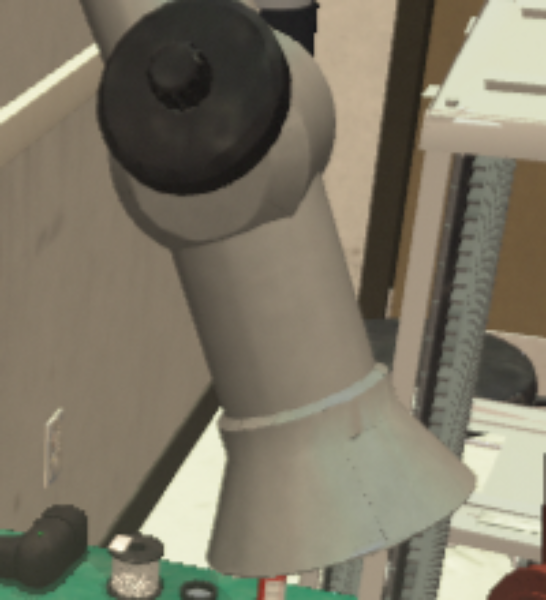

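Run:
```python
from h import *
np.set_printoptions(precision=3,suppress=True)
S=camera_info("side");T=camera_info("top")
print("ring?",tri(S,(575,102),T,(480,425)))
print("ringnear?",tri(S,(540,100),T,(452,392)))
p,d=ray(S,(540,250))
t=(0.0-p[0])/d[0];print("shoulder at x=0",p+d*t)
p,d=ray(S,(580,45))
t=(-p[1]-0.05)/d[1];
for t in(1.0,1.1,1.2):print(p+d*t)
```

```text
ring? (array([ 0.036, -0.359,  0.365]), np.float64(0.06858802295445904))
ringnear? (array([ 0.101, -0.307,  0.381]), np.float64(0.06288380017812438))
shoulder at x=0 [ 0.    -0.294  0.047]
[ 0.025 -0.195  0.527]
[ 0.022 -0.307  0.499]
[ 0.018 -0.418  0.47 ]
```

```bash
cat >> h.py <<'E'
def plan(p1,az1,n,p0=None,az0=None,cl=-1):
    """rows from current (commanded ~ measured) vertical tool pose to p1, tool-x azimuth az1 deg"""
    s=sense()
    p0=np.array(s["ee_pos"] if p0 is None else p0,float)
    if az0 is None:
        X=rot(s["tool_rot"]).apply([1,0,0]);az0=np.degrees(np.arctan2(X[1],X[0]))
    p1=np.array(p1,float);st=(p1-p0)/n;da=(az1-az0)/n;a=az0
    print("from",np.round(p0,4),round(az0,2),"step",np.round(np.linalg.norm(st),4),round(da,3))
    for i in range(n):
        c,s_=np.cos(np.radians(a)),np.sin(np.radians(a))
        x=st[0]*c+st[1]*s_;y=st[0]*s_-st[1]*c
        print([cl,round(x,4),round(y,4),round(-st[2],4),0,0,round(-da,2)],end=", ");a+=da
    print()
E
python3 - <<'E'
from h import *
W=camera_info("wrist");s=sense();Rt=rot(s["tool_rot"])
print(Rt.inv().apply(W["origin"]-s["ee_pos"]),Rt.inv().apply(rot(W["attitude"]).apply([0,0,1])),Rt.inv().apply(rot(W["attitude"]).apply([1,0,0])))
plan((0.49,-0.22,0.30),82,9)
E
```

```text
[ 0.06510763 -0.00093564 -0.1718977 ] [-2.59610351e-01  5.44654207e-04  9.65713296e-01] [ 4.02248263e-04  9.99999815e-01 -4.55856097e-04]
from [ 0.3725 -0.5034  0.3119] 22.48 step 0.0341 6.613
[-1, np.float64(0.0241), np.float64(-0.0241), np.float64(0.0013), 0, 0, np.float64(-6.61)], [-1, np.float64(0.0267), np.float64(-0.0212), np.float64(0.0013), 0, 0, np.float64(-6.61)], [-1, np.float64(0.029), np.float64(-0.0179), np.float64(0.0013), 0, 0, np.float64(-6.61)], [-1, np.float64(0.0309), np.float64(-0.0145), np.float64(0.0013), 0, 0, np.float64(-6.61)], [-1, np.float64(0.0323), np.float64(-0.0108), np.float64(0.0013), 0, 0, np.float64(-6.61)], [-1, np.float64(0.0334), np.float64(-0.007), np.float64(0.0013), 0, 0, np.float64(-6.61)], [-1, np.float64(0.0339), np.float64(-0.0032), np.float64(0.0013), 0, 0, np.float64(-6.61)], [-1, np.float64(0.0341), np.float64(0.0008), np.float64(0.0013), 0, 0, np.float64(-6.61)], [-1, np.float64(0.0338), np.float64(0.0047), np.float64(0.0013), 0, 0, np.float64(-6.61)],
```

```bash
sed -i 's/print(\[cl,round(x,4),round(y,4),round(-st\[2\],4),0,0,round(-da,2)\],end=", ")/print("[%g, %.4f, %.4f, %.4f, 0, 0, %.2f]"%(cl,x,y,-st[2],-da),end=", ")/' h.py
python3 - <<'E'
from h import *
plan((0.49,-0.01,0.20),84,14)
E
```

```text
from [ 0.3725 -0.5034  0.3119] 22.48 step 0.0371 4.394
[-1, 0.0212, -0.0294, 0.0080, 0, 0, -4.39], [-1, 0.0234, -0.0276, 0.0080, 0, 0, -4.39], [-1, 0.0255, -0.0258, 0.0080, 0, 0, -4.39], [-1, 0.0274, -0.0237, 0.0080, 0, 0, -4.39], [-1, 0.0291, -0.0216, 0.0080, 0, 0, -4.39], [-1, 0.0307, -0.0193, 0.0080, 0, 0, -4.39], [-1, 0.0321, -0.0169, 0.0080, 0, 0, -4.39], [-1, 0.0333, -0.0144, 0.0080, 0, 0, -4.39], [-1, 0.0343, -0.0118, 0.0080, 0, 0, -4.39], [-1, 0.0351, -0.0091, 0.0080, 0, 0, -4.39], [-1, 0.0357, -0.0064, 0.0080, 0, 0, -4.39], [-1, 0.0360, -0.0036, 0.0080, 0, 0, -4.39], [-1, 0.0362, -0.0009, 0.0080, 0, 0, -4.39], [-1, 0.0362, 0.0019, 0.0080, 0, 0, -4.39],
```

Emit:
step_arm:
  series:
    - [-1, 0.021, -0.029, 0.008, 0, 0, -4.4]
    - [-1, 0.0235, -0.0275, 0.008, 0, 0, -4.4]
    - [-1, 0.0255, -0.026, 0.008, 0, 0, -4.4]
    - [-1, 0.0275, -0.0235, 0.008, 0, 0, -4.4]
    - [-1, 0.029, -0.0215, 0.008, 0, 0, -4.4]
    - [-1, 0.0305, -0.0195, 0.008, 0, 0, -4.4]
    - [-1, 0.032, -0.017, 0.008, 0, 0, -4.4]
    - [-1, 0.0335, -0.0145, 0.008, 0, 0, -4.4]
    - [-1, 0.0345, -0.012, 0.008, 0, 0, -4.4]
    - [-1, 0.035, -0.009, 0.008, 0, 0, -4.4]
    - [-1, 0.0355, -0.0065, 0.008, 0, 0, -4.4]
    - [-1, 0.036, -0.0035, 0.008, 0, 0, -4.4]

```text
time: 2.73
ee_pos: [0.4703, -0.0857, 0.2157]
tool_rot: [0.0, 0.794, 0.608, 0.0]
contact_force: [0.6, -0.3, -0.4]
width: 1.002
```

Emit:
step_arm:
  series:
    - [-1, 0.036, -0.001, 0.008, 0, 0, -4.4]
    - [-1, 0.036, 0.002, 0.008, 0, 0, -4.4]
    - [-1, 0, 0, 0, 0, 0, 0]
    - [-1, 0, 0, 0, 0, 0, 0]

```text
time: 3.07
ee_pos: [0.4875, -0.0153, 0.1994]
tool_rot: [-0.0, 0.745, 0.667, -0.0]
contact_force: [0.2, -0.6, 0.0]
width: 0.997
```

Run:
```python
from h import *
import pickle
np.set_printoptions(precision=4,suppress=True)
s=sense();print(s["q"],s["ee_pos"],s["time"],s["contact_force"])
W=camera_info("wrist");im=snapshot("wrist");pickle.dump(W,open("w2.pkl","wb"));cv2.imwrite("pics/w2.png",im)
```

```text
[ 0.4515  0.0328 -0.5168  1.8272  0.0164  1.2864 -0.1793] [ 0.4875 -0.0153  0.1994] 3.0667 [ 0.2219 -0.5722  0.0116]
```

View pics/w2.png

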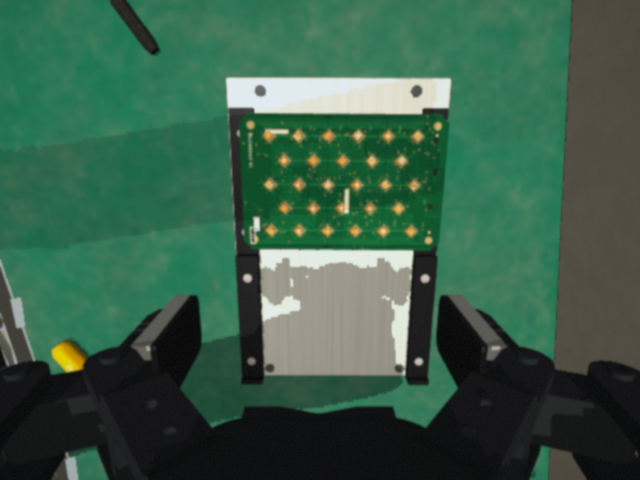

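Run:
```python
import cv2
im=cv2.imread("pics/w2.png")
cv2.imwrite("pics/w2a.png",cv2.resize(im[60:270,215:465],(750,630))[:600])
cv2.imwrite("pics/w2b.png",cv2.resize(im[230:400,220:450],(805-5,591)))
```

```text
(no output)
```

View pics/w2a.png

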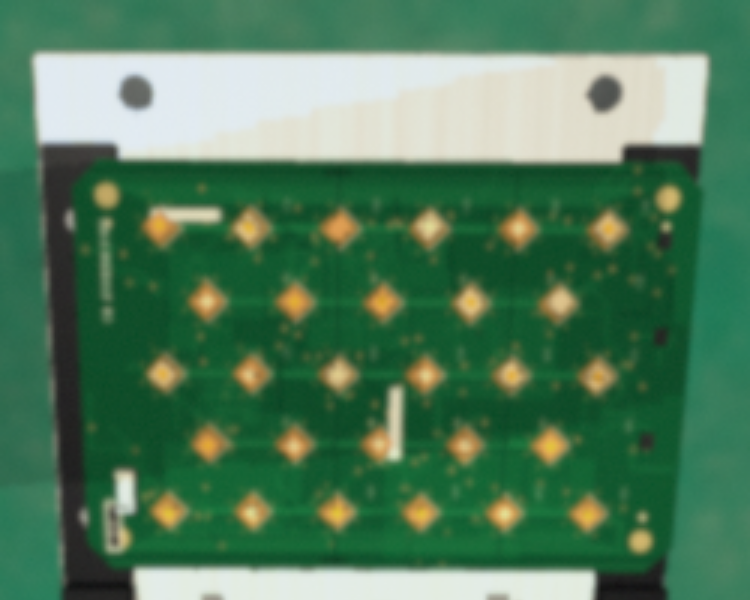

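View pics/w2b.png

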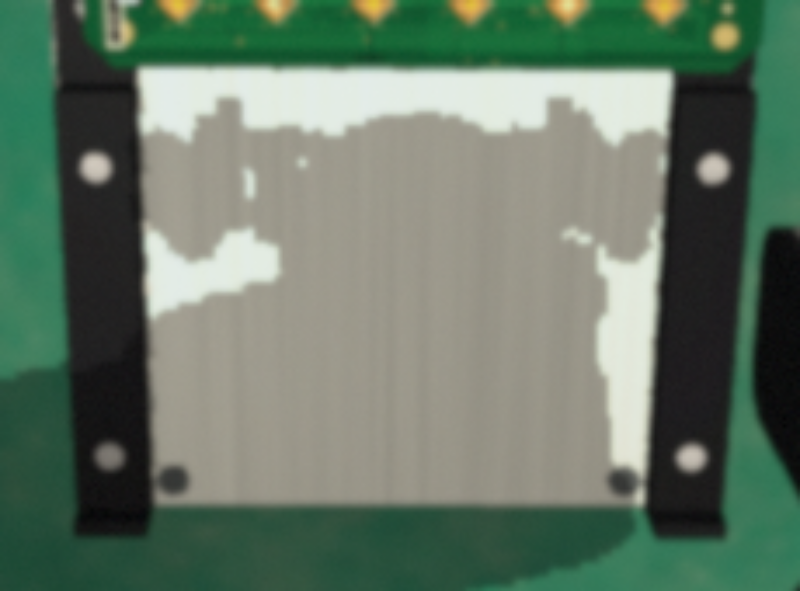

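```bash
cat > fit.py <<'E'
from h import *
import pickle
from scipy.optimize import least_squares
np.set_printoptions(precision=4,suppress=True)
W=pickle.load(open("w2.pkl","rb"))
A=lambda u,v:(215+u/3,60+v/3)
B=lambda u,v:(220+u/3.478,230+v/3.476)
pts=[((-98,159,8),A(33,55)),((98,159,8),A(709,56)),((-96,134,13),A(42,145)),((-74,134,13),A(116,146)),((74,134,13),A(625,147)),((96,134,13),A(699,147)),
((-96,0,18),B(57,90)),((96,0,18),B(754,92)),((-74,0,18),B(137,90)),((74,0,18),B(674,92)),((-96,-136,24),B(75,535)),((96,-136,24),B(725,536))]
P=np.array([p for p,_ in pts])/1000;U=np.array([u for _,u in pts])
def world(v,P,z=0):
    r=R.from_euler("z",v[2]); return r.apply(P)+[v[0],v[1],z]
f=lambda v:(proj(W,world(v,P,v[3]))-U).ravel()
for zfree in(0,1):
    g=f if zfree else (lambda v:f([*v,0]))
    s=least_squares(g,[0.5,-0.07,-0.05]+[0]*zfree);print(s.x,np.degrees(s.x[2]),np.sqrt(np.mean(s.fun**2)));print(s.fun.reshape(-1,2).T)
    if not zfree: v=s.x
print("board")
b={n:onz(W,A(*u),.015) for n,u in dict(tl=(100,161),tr=(680,163),bl=(110,568),br=(640,570),l1=(75,195),l2=(88,535),r1=(702,195),r2=(664,535)).items()}
r=R.from_euler("z",v[2]).inv()
for k,p in b.items(): print(k,r.apply(p-[v[0],v[1],0])*1000)
pickle.dump(v,open("stand.pkl","wb"))
E
python3 fit.py
```

```text
[ 0.4982 -0.0657 -0.1113] -6.378779282988959 1.0132943774110055
[[-0.8173  0.8531 -1.131  -0.4498  0.4661  1.1653 -1.5335  1.5319 -1.2287
   1.212  -0.8563  0.7632]
 [-0.6437 -0.5013 -0.5559 -0.8347 -0.8013 -0.7467  0.7309  0.6477  0.7873
   0.5913  1.68    1.8923]]
[ 0.4984 -0.0661 -0.1113 -0.0034] -6.378707574319756 0.3000574168314039
[[ 0.2962 -0.2831 -0.0493  0.382  -0.3846  0.0643 -0.6013  0.6174 -0.508
   0.5093 -0.0411 -0.0079]
 [ 0.292   0.4298  0.0787 -0.2007 -0.1709 -0.1169 -0.0359 -0.124   0.0199
  -0.1799 -0.116   0.0913]]
board
tl [-78.1085 129.0736  15.    ]
tr [ 89.3215 128.8676  15.    ]
bl [-80.3622   6.314   15.    ]
br [86.9296  6.075  15.    ]
l1 [-85.7963 119.6114  15.    ]
l2 [-86.8042  17.0989  15.    ]
r1 [ 96.4525 119.9939  15.    ]
r2 [93.5876 17.5452 15.    ]
```

Run:
```python
from h import *
np.set_printoptions(precision=4,suppress=True)
T=camera_info("top");S=camera_info("side")
q=[onz(T,u,.003) for u in[(207.6,231.2),(219.6,238.8),(196,273.6),(183.2,266)]]
print(np.array(q))
tip=(q[0]+q[1])/2;rear=(q[2]+q[3])/2;d=tip-rear;print(np.linalg.norm(d),np.degrees(np.arctan2(d[1],d[0])),"grip",rear+d*25/120)
# side crop sl: scale 800/290, 600/230 offset (100,220)
sc=lambda u,v:(100+u*290/800,220+v*230/600)
q=[onz(S,sc(*u),.003) for u in[(375,359),(320,384),(407,488),(464,461)]]
print(np.array(q))
tip=(q[0]+q[1])/2;rear=(q[2]+q[3])/2;d=tip-rear;print(np.linalg.norm(d),np.degrees(np.arctan2(d[1],d[0])),"grip",rear+d*25/120)
print("handle top",tri(S,sc(406,330),T,(182.5,256.5)))
print("glue/bottle",onz(T,(203,185),.05),"tape",onz(T,(230,184),.02),"cutter tip",onz(T,(206,291),0), "marker",onz(T,(252,290),0),onz(T,(208,314),0),"white bottle side",onz(S,(140,350),.05))
```

```text
[[0.5303 0.2592 0.003 ]
 [0.5077 0.2242 0.003 ]
 [0.4092 0.2872 0.003 ]
 [0.4312 0.3241 0.003 ]]
0.11772242752580798 -32.92655038965512 grip [0.4408 0.2924 0.003 ]
[[0.5068 0.2266 0.003 ]
 [0.5298 0.2626 0.003 ]
 [0.4311 0.3256 0.003 ]
 [0.4076 0.2911 0.003 ]]
0.11774451887593584 -32.7921478210448 grip [0.44   0.2951 0.003 ]
handle top (array([0.4398, 0.2925, 0.1152]), np.float64(0.0006110912448904939))
glue/bottle [0.6528 0.2648 0.05  ] tape [0.6646 0.1954 0.02  ] cutter tip [0.3605 0.2582 0.    ] marker [0.3614 0.1301 0.    ] [0.2972 0.2503 0.    ] white bottle side [0.6542 0.3146 0.05  ]
```

Run:
```python
from h import *
plan((0.524,0.239,0.080),147.1,11)
```

```text
from [ 0.4875 -0.0172  0.1997] 83.52 step 0.0259 5.78
[-1, 0.0235, 0.0007, 0.0109, 0, 0, -5.78], [-1, 0.0233, 0.0030, 0.0109, 0, 0, -5.78], [-1, 0.0229, 0.0054, 0.0109, 0, 0, -5.78], [-1, 0.0222, 0.0076, 0.0109, 0, 0, -5.78], [-1, 0.0214, 0.0098, 0.0109, 0, 0, -5.78], [-1, 0.0203, 0.0120, 0.0109, 0, 0, -5.78], [-1, 0.0190, 0.0139, 0.0109, 0, 0, -5.78], [-1, 0.0175, 0.0158, 0.0109, 0, 0, -5.78], [-1, 0.0158, 0.0174, 0.0109, 0, 0, -5.78], [-1, 0.0139, 0.0189, 0.0109, 0, 0, -5.78], [-1, 0.0120, 0.0203, 0.0109, 0, 0, -5.78],
```

Emit:
step_arm:
  series:
    - [-1, 0.0235, 0.0005, 0.011, 0, 0, -5.8]
    - [-1, 0.0235, 0.003, 0.011, 0, 0, -5.8]
    - [-1, 0.023, 0.0055, 0.011, 0, 0, -5.8]
    - [-1, 0.022, 0.0075, 0.011, 0, 0, -5.8]
    - [-1, 0.0215, 0.01, 0.011, 0, 0, -5.8]
    - [-1, 0.0205, 0.012, 0.011, 0, 0, -5.8]
    - [-1, 0.019, 0.014, 0.011, 0, 0, -5.8]
    - [-1, 0.0175, 0.016, 0.011, 0, 0, -5.8]
    - [-1, 0.016, 0.0175, 0.011, 0, 0, -5.8]
    - [-1, 0.014, 0.019, 0.011, 0, 0, -5.8]
    - [-1, 0.012, 0.0205, 0.0105, 0, 0, -5.8]
    - [-1, 0, 0, 0, 0, 0, 0]

```text
time: 4.12
ee_pos: [0.5233, 0.2426, 0.0775]
tool_rot: [-0.001, 0.278, 0.961, 0.0]
contact_force: [-1.1, -0.9, -0.2]
width: 1.001
```

Run:
```python
from h import *
import pickle
np.set_printoptions(precision=4,suppress=True)
W=camera_info("wrist");im=snapshot("wrist");cv2.imwrite("pics/w3.png",im)
im2=snapshot("side");cv2.imwrite("pics/s3.png",im2)
s=sense();X=rot(s["tool_rot"]).apply([1,0,0]);print(s["q"],s["ee_pos"],np.degrees(np.arctan2(X[1],X[0])),s["time"])
pickle.dump(W,open("w3.pkl","wb"))
print(proj(W,[[.440,.293,.117],[.440,.293,.003],[.519,.243,.003]]))
```

```text
[ 0.1213  0.3818 -0.7573  1.7617  0.2889  1.1143  0.2681] [0.5242 0.2391 0.0787] 147.15167241760648 4.2167
[[311.2665  25.3508]
 [314.8877  76.5006]
 [315.0907 231.3505]]
```

View pics/w3.png

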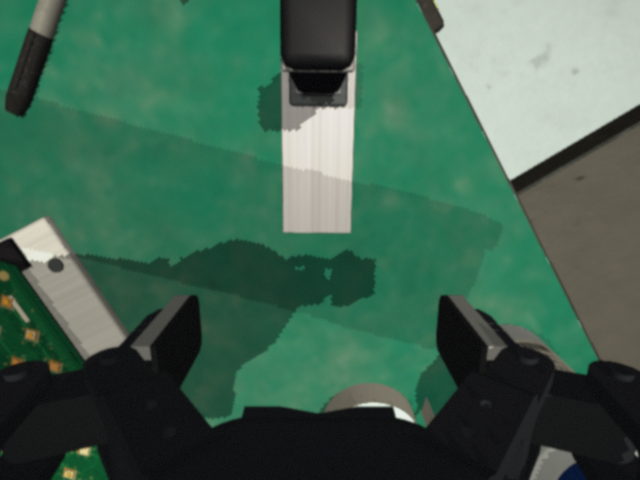

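View pics/s3.png

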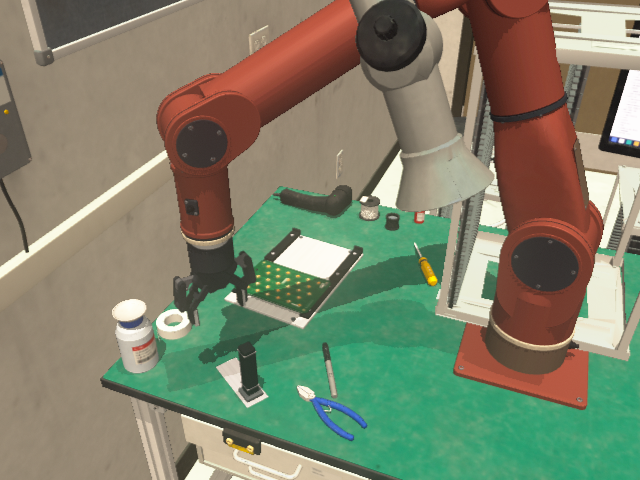

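Emit:
step_arm:
  series:
    - [-1, 0.02, 0, 0, 0, 0, 0]
    - [-1, 0.03, 0, 0, 0, 0, 0]
    - [-1, 0.03, 0, 0, 0, 0, 0]
    - [-1, 0.02, 0, 0, 0, 0, 0]
    - [-1, 0, 0, 0, 0, 0, 0]
    - [-1, 0, 0, 0, 0, 0, 0]
    - [1, 0, 0, 0, 0, 0, 0]
    - [1, 0, 0, 0, 0, 0, 0]
    - [1, 0, 0, 0, 0, 0, 0]
    - [1, 0, 0, 0, 0, 0, 0]
    - [1, 0, 0, 0, 0, 0, 0]
    - [1, 0, 0, 0, 0, 0, 0]
  grip_force: 90

```text
time: 5.22
ee_pos: [0.4403, 0.2944, 0.0796]
tool_rot: [0.0, 0.282, 0.959, 0.0]
contact_force: [0.4, -0.8, 3.6]
width: 0.245
```

Run:
```python
from h import *
np.set_printoptions(precision=4,suppress=True)
im2=snapshot("side");cv2.imwrite("pics/s4.png",cv2.resize(im2[150:450,60:460],(800,600)))
cv2.imwrite("pics/w4.png",snapshot("wrist"))
s=sense();X=rot(s["tool_rot"]).as_matrix();print(s["ee_pos"],X,s["time"],s["width"],s["contact_force"])
```

```text
[0.4403 0.2944 0.0796] [[-0.8411  0.5408  0.0008]
 [ 0.5408  0.8411  0.0006]
 [-0.0003  0.0009 -1.    ]] 5.3167 0.2507388269188796 [ 0.5118 -0.8089  3.2761]
```

View pics/s4.png

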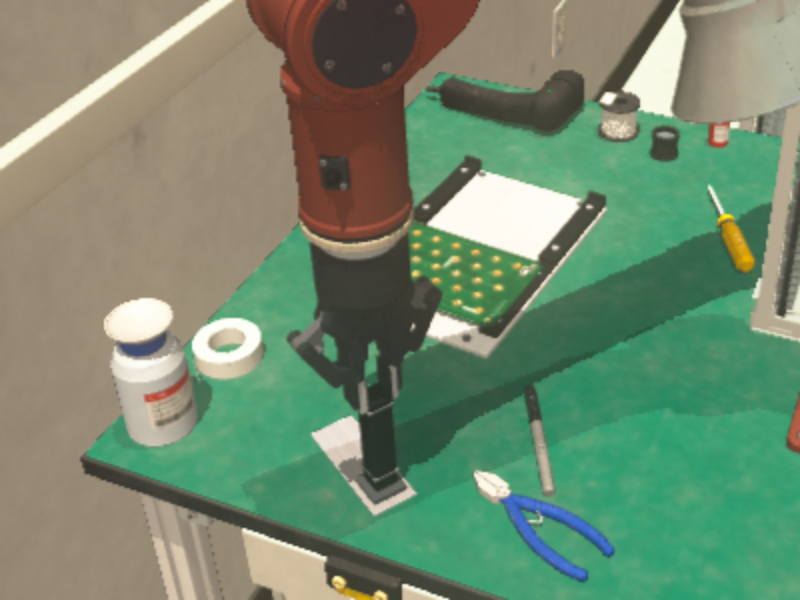

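View pics/w4.png

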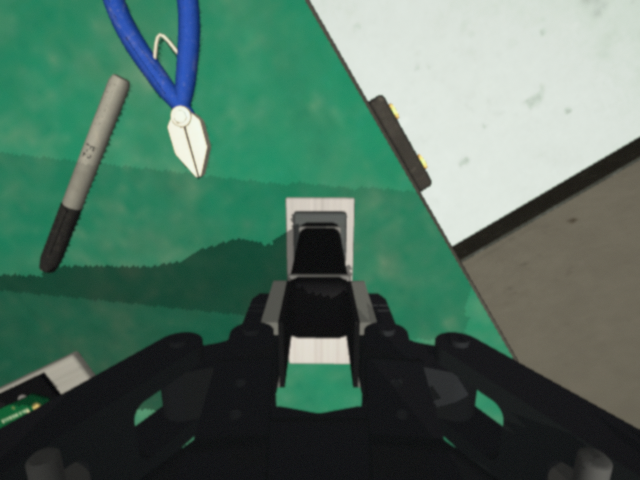

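Run:
```python
from h import *
np.set_printoptions(precision=4,suppress=True)
W=camera_info("wrist");s=sense();Rt=rot(s["tool_rot"])
for u in[(286,198),(355,198),(288,363),(354,363)]:
    print(Rt.inv().apply(onz(W,u,.003)-s["ee_pos"]))
v=np.array([.4984,-.0661,-.1113]);r=R.from_euler("z",v[2])
w=lambda x,y:r.apply([x,y,0])+[v[0],v[1],0]
print("stand y az",90+np.degrees(v[2]))
for y in(160,140,95+137,95+80):print(y,w(.0045,y/1000))
```

```text
[ 0.025  -0.0205  0.0766]
[0.025  0.0235 0.0766]
[-0.0942 -0.0216  0.0766]
[-0.0942  0.0257  0.0766]
stand y az 83.62297974019394
160 [0.5206 0.0924 0.    ]
140 [0.5184 0.0725 0.    ]
232 [0.5286 0.164  0.    ]
175 [0.5223 0.1073 0.    ]
```

Run:
```python
from h import *
plan((0.5295,0.172,0.108),83.6,11,p0=(0.4402,0.294,0.108),cl=1)
```

```text
from [0.4402 0.294  0.108 ] 147.26 step 0.0137 -5.787
[1, -0.0128, -0.0049, -0.0000, 0, 0, 5.79], [1, -0.0133, -0.0036, -0.0000, 0, 0, 5.79], [1, -0.0136, -0.0023, -0.0000, 0, 0, 5.79], [1, -0.0137, -0.0009, -0.0000, 0, 0, 5.79], [1, -0.0137, 0.0005, -0.0000, 0, 0, 5.79], [1, -0.0136, 0.0019, -0.0000, 0, 0, 5.79], [1, -0.0134, 0.0032, -0.0000, 0, 0, 5.79], [1, -0.0130, 0.0046, -0.0000, 0, 0, 5.79], [1, -0.0124, 0.0059, -0.0000, 0, 0, 5.79], [1, -0.0118, 0.0071, -0.0000, 0, 0, 5.79], [1, -0.0110, 0.0082, -0.0000, 0, 0, 5.79],
```

Emit:
step_arm:
  series:
    - [1, 0, 0, -0.0285, 0, 0, 0]
    - [1, -0.013, -0.005, 0, 0, 0, 5.8]
    - [1, -0.0135, -0.0035, 0, 0, 0, 5.8]
    - [1, -0.0135, -0.0025, 0, 0, 0, 5.8]
    - [1, -0.0135, -0.001, 0, 0, 0, 5.8]
    - [1, -0.0135, 0.0005, 0, 0, 0, 5.8]
    - [1, -0.0135, 0.002, 0, 0, 0, 5.8]
    - [1, -0.0135, 0.003, 0, 0, 0, 5.8]
    - [1, -0.013, 0.0045, 0, 0, 0, 5.8]
    - [1, -0.0125, 0.006, 0, 0, 0, 5.8]
    - [1, -0.012, 0.007, 0, 0, 0, 5.8]
    - [1, -0.011, 0.008, 0, 0, 0, 5.7]

```text
time: 6.32
ee_pos: [0.5283, 0.1708, 0.1071]
tool_rot: [-0.0, 0.747, 0.664, -0.001]
contact_force: [-0.3, -0.1, -1.0]
width: 0.246
```

Emit:
step_arm:
  series:
    - [1, 0, 0, 0, 0, 0, 0]
    - [1, 0, 0, 0, 0, 0, 0]

```text
time: 6.48
ee_pos: [0.5282, 0.1711, 0.1072]
tool_rot: [-0.0, 0.745, 0.667, -0.0]
contact_force: [-0.2, -0.1, -1.3]
width: 0.247
```

Run:
```python
from h import *
np.set_printoptions(precision=4,suppress=True)
W=camera_info("wrist")
cv2.imwrite("pics/w5.png",snapshot("wrist"))
im2=snapshot("side");cv2.imwrite("pics/s5.png",cv2.resize(im2[180:380,160:427],(800,600)))
s=sense();X=rot(s["tool_rot"]).as_matrix();print(s["ee_pos"],X,np.degrees(np.arctan2(X[1,0],X[0,0])),s["time"],s["width"],s["contact_force"])
```

```text
[0.5277 0.1725 0.1075] [[ 0.1084  0.9941 -0.0008]
 [ 0.9941 -0.1084  0.0003]
 [ 0.0003 -0.0008 -1.    ]] 83.77450716115813 6.5833 0.2455663961398727 [ 0.883   0.0572 -1.8179]
```

View pics/s5.png

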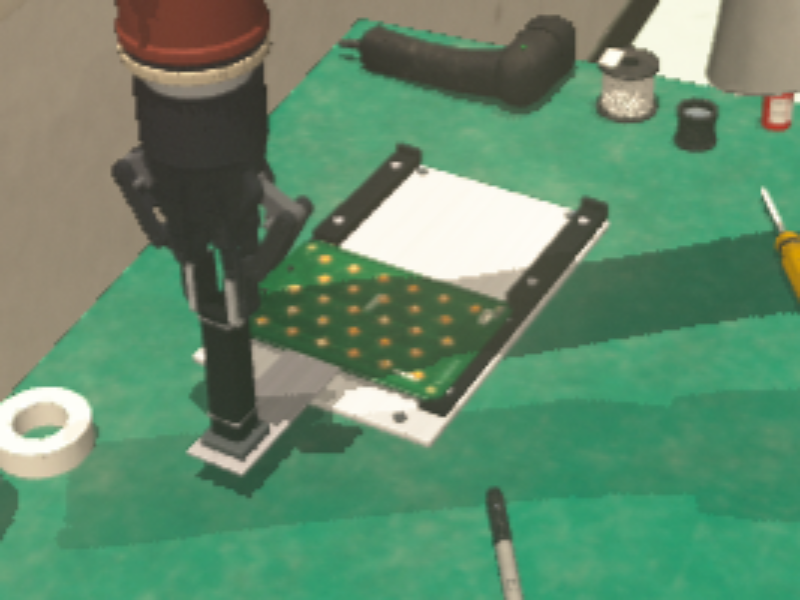

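View pics/w5.png

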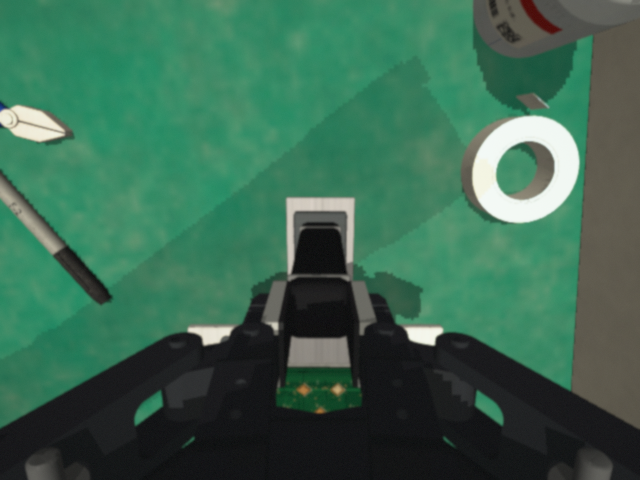

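Emit:
step_arm:
  series:
    - [1, 0, 0, 0.009, 0, 0, 0]
    - [1, 0, 0, 0.008, 0, 0, 0]
    - [1, 0, 0, 0, 0, 0, 0]
    - [1, 0, 0, 0, 0, 0, 0]

```text
time: 6.92
ee_pos: [0.5276, 0.1717, 0.0897]
tool_rot: [-0.001, 0.745, 0.667, -0.001]
contact_force: [0.2, -0.4, -1.5]
width: 0.246
```

Emit:
step_arm:
  series:
    - [1, 0, 0, 0.001, 0, 0, 0]
    - [1, 0, 0, 0, 0, 0, 0]

```text
time: 7.08
ee_pos: [0.5284, 0.1718, 0.0897]
tool_rot: [-0.0, 0.745, 0.667, 0.0]
contact_force: [0.3, 0.8, -0.8]
width: 0.247
```

Emit:
step_arm:
  series:
    - [1, 0, 0, 0.001, 0, 0, 0]
    - [1, 0, 0, 0, 0, 0, 0]

```text
time: 7.25
ee_pos: [0.5285, 0.1716, 0.0888]
tool_rot: [0.0, 0.746, 0.666, 0.0]
contact_force: [0.1, 0.3, -1.8]
width: 0.247
```

Emit:
step_arm:
  series:
    - [1, 0, 0, 0.001, 0, 0, 0]
    - [1, 0, 0, 0, 0, 0, 0]

```text
time: 7.42
ee_pos: [0.5285, 0.1716, 0.0877]
tool_rot: [0.0, 0.746, 0.666, 0.0]
contact_force: [0.9, 0.0, -1.8]
width: 0.242
```

Emit:
step_arm:
  series:
    - [1, 0, 0, 0.0005, 0, 0, 0]
    - [1, 0, 0, 0, 0, 0, 0]

```text
time: 7.58
ee_pos: [0.5286, 0.1719, 0.0874]
tool_rot: [0.0, 0.746, 0.666, 0.0]
contact_force: [0.9, 1.1, -0.7]
width: 0.244
```

Emit:
step_arm:
  series:
    - [1, 0, 0, 0.0005, 0, 0, 0]
    - [1, 0, 0, 0, 0, 0, 0]

```text
time: 7.75
ee_pos: [0.5288, 0.1722, 0.0871]
tool_rot: [0.0, 0.746, 0.666, 0.001]
contact_force: [0.5, 2.5, 2.0]
width: 0.246
```

Emit:
step_arm:
  series:
    - [1, 0, 0, 0.0005, 0, 0, 0]
    - [1, 0, 0, 0, 0, 0, 0]

```text
time: 7.92
ee_pos: [0.5289, 0.1725, 0.0868]
tool_rot: [0.0, 0.745, 0.667, 0.001]
contact_force: [0.7, 4.1, 4.5]
width: 0.246
```

Emit:
step_arm:
  series:
    - [1, 0, 0, -0.0015, 0, 0, 0]
    - [1, 0, 0, 0, 0, 0, 0]
    - [1, -0.006, 0, 0, 0, 0, 0]
    - [1, -0.006, 0, 0, 0, 0, 0]
    - [1, -0.006, 0, 0, 0, 0, 0]
    - [1, -0.006, 0, 0, 0, 0, 0]
    - [1, 0, 0, 0, 0, 0, 0]

```text
time: 8.5
ee_pos: [0.5256, 0.1453, 0.0874]
tool_rot: [0.0, 0.746, 0.666, -0.001]
contact_force: [1.3, -0.5, -1.4]
width: 0.243
```

Run:
```python
from h import *
im2=snapshot("side");cv2.imwrite("pics/s6.png",cv2.resize(im2[220:340,200:360],(800,600),interpolation=cv2.INTER_CUBIC))
s=sense();print(s["ee_pos"],s["contact_force"],s["time"])
```

```text
[0.52556635 0.146029   0.08742593] [ 0.1828702  -0.36093761 -0.57342772] 8.55
```

View pics/s6.png

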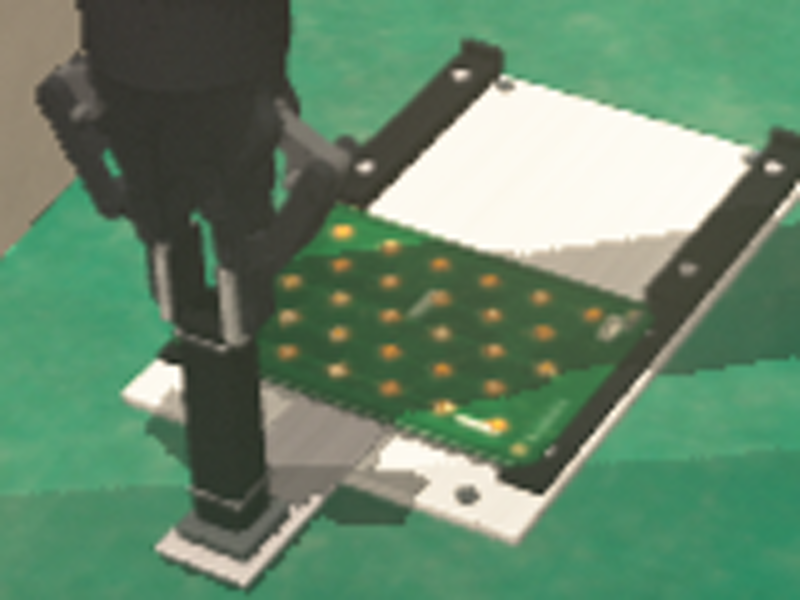

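Emit:
step_arm:
  series:
    - [1, 0, 0, -0.0007, 0, 0, 0]
    - [1, -0.008, 0, 0, 0, 0, 0]
    - [1, -0.008, 0, 0, 0, 0, 0]
    - [1, -0.008, 0, 0, 0, 0, 0]
    - [1, -0.008, 0, 0, 0, 0, 0]
    - [1, -0.006, 0, 0, 0, 0, 0]
    - [1, 0, 0, 0, 0, 0, 0]

```text
time: 9.13
ee_pos: [0.5215, 0.1079, 0.0883]
tool_rot: [0.0, 0.746, 0.666, -0.0]
contact_force: [0.6, 0.1, -1.7]
width: 0.244
```

Run:
```python
from h import *
im2=snapshot("side");cv2.imwrite("pics/s7.png",cv2.resize(im2[220:340,200:360],(800,600),interpolation=cv2.INTER_CUBIC))
s=sense();p=s["ee_pos"];print(p,s["contact_force"],s["time"]);print(R.from_euler("z",.1113).apply(p-[.4984,-.0661,0]))
```

```text
[0.52154318 0.10890601 0.08843495] [ 0.18117599  0.24090596 -1.45051315] 9.1833
[0.00356201 0.17649369 0.08843495]
```

View pics/s7.png

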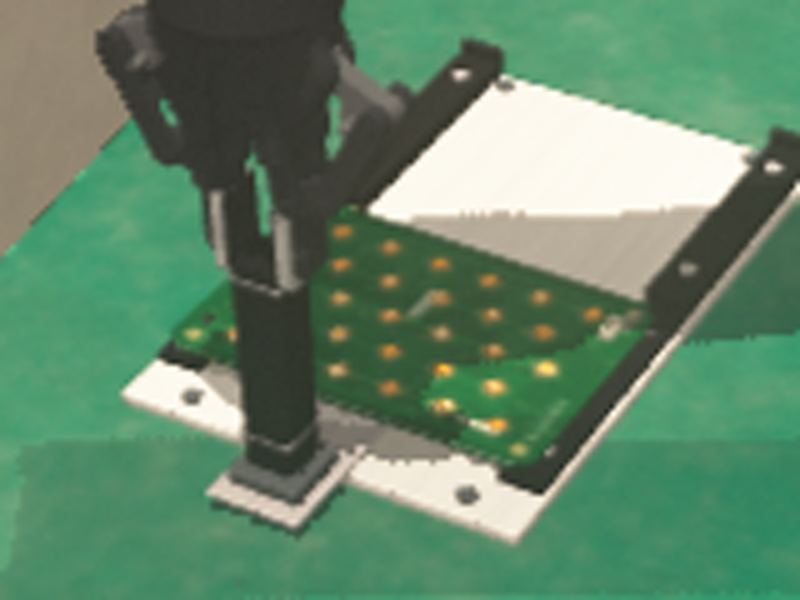

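Emit:
step_arm:
  series:
    - [1, 0, 0, -0.005, 0, 0, 0]
    - [1, -0.001, 0, -0.0075, 0, 0, 0]
    - [1, -0.0025, 0, -0.011, 0, 0, 0]
    - [1, -0.004, 0, -0.0105, 0, 0, 0]
    - [1, -0.0055, 0, -0.01, 0, 0, 0]
    - [1, -0.0065, 0, -0.009, 0, 0, 0]
    - [1, 0, 0, 0, 0, 0, 0]

```text
time: 9.77
ee_pos: [0.5207, 0.089, 0.144]
tool_rot: [0.001, 0.746, 0.666, 0.001]
contact_force: [1.4, 0.8, -2.0]
width: 0.249
```

Run:
```python
from h import *
im2=snapshot("side");cv2.imwrite("pics/s8.png",cv2.resize(im2[160:340,180:420],(800,600),interpolation=cv2.INTER_CUBIC))
s=sense();p=s["ee_pos"];print(p,s["contact_force"],s["time"]);print(R.from_euler("z",.1113).apply(p-[.4984,-.0661,0]))
```

```text
[0.5202067  0.08961203 0.14282839] [-0.03827984  0.92609968 -1.02290945] 9.8167
[0.00437678 0.15717065 0.14282839]
```

View pics/s8.png

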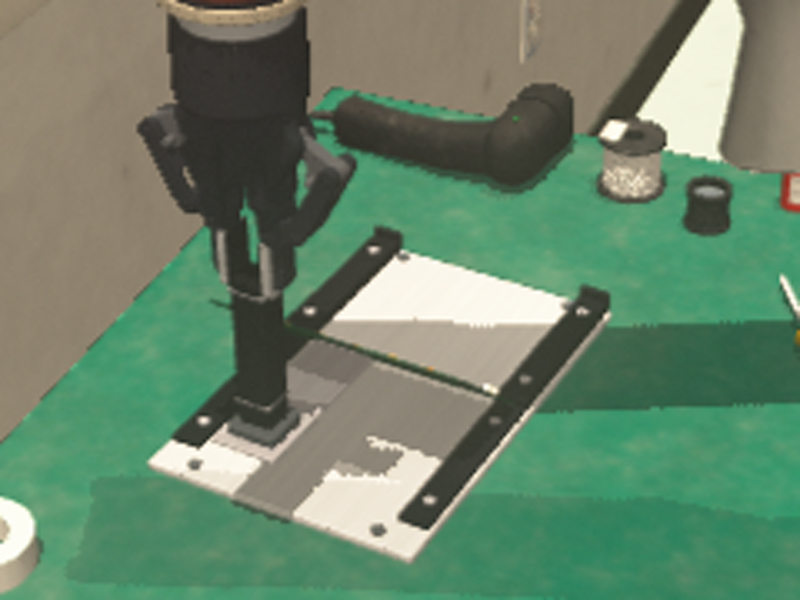

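Emit:
step_arm:
  series:
    - [1, -0.008, 0, -0.008, 0, 0, 0]
    - [1, -0.009, 0, -0.007, 0, 0, 0]
    - [1, -0.01, 0, -0.0055, 0, 0, 0]
    - [1, -0.0105, 0, -0.004, 0, 0, 0]
    - [1, -0.008, 0, -0.002, 0, 0, 0]
    - [1, 0, 0, 0, 0, 0, 0]

```text
time: 10.32
ee_pos: [0.5144, 0.0426, 0.1684]
tool_rot: [0.001, 0.747, 0.665, -0.0]
contact_force: [0.2, -0.2, -2.2]
width: 0.246
```

Run:
```python
from h import *
im2=snapshot("side");cv2.imwrite("pics/s9.png",cv2.resize(im2[160:340,180:420],(800,600),interpolation=cv2.INTER_CUBIC))
s=sense();p=s["ee_pos"];print(p,s["contact_force"],s["time"]);print(R.from_euler("z",.1113).apply(p-[.4984,-.0661,0]))
```

```text
[0.5142645  0.04397112 0.16805002] [ 0.9525119   0.31595193 -1.40242042] 10.3667
[0.0035407  0.11115213 0.16805002]
```

View pics/s9.png

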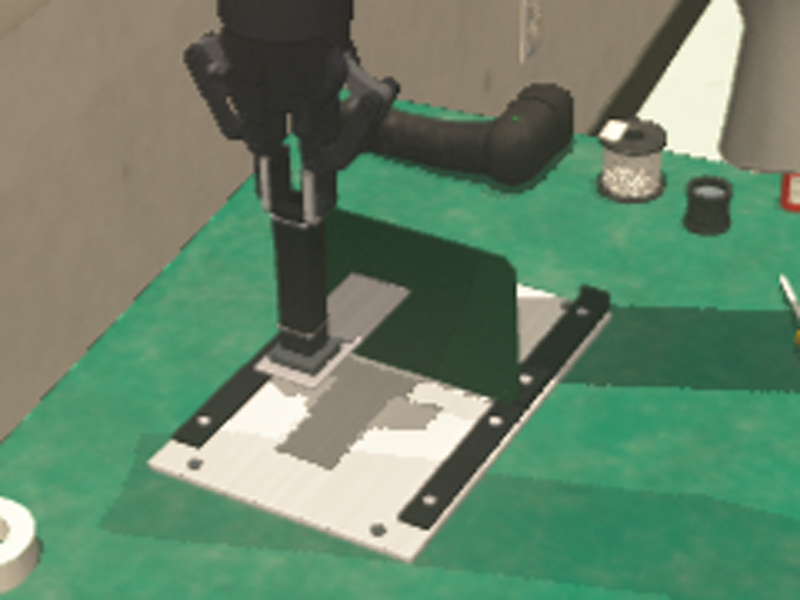

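Emit:
step_arm:
  series:
    - [1, -0.006, 0, -0.001, 0, 0, 0]
    - [1, -0.005, 0, 0, 0, 0, 0]
    - [1, -0.004, 0, 0, 0, 0, 0]
    - [1, -0.004, 0, 0, 0, 0, 0]
    - [1, -0.004, 0, 0, 0, 0, 0]
    - [1, 0, 0, 0, 0, 0, 0]
    - [1, 0, 0, 0, 0, 0, 0]

```text
time: 10.95
ee_pos: [0.5116, 0.0224, 0.1689]
tool_rot: [-0.0, 0.746, 0.666, -0.0]
contact_force: [-0.5, -0.7, -1.4]
width: 0.241
```

Run:
```python
from h import *
im2=snapshot("side");cv2.imwrite("pics/s10.png",cv2.resize(im2[160:340,180:420],(800,600),interpolation=cv2.INTER_CUBIC))
s=sense();p=s["ee_pos"];print(p,s["contact_force"],s["time"]);print(R.from_euler("z",.1113).apply(p-[.4984,-.0661,0]))
```

```text
[0.51165376 0.02268495 0.16891214] [ 0.25215215  0.25757132 -1.5007189 ] 11.0
[0.00331038 0.0897077  0.16891214]
```

View pics/s10.png

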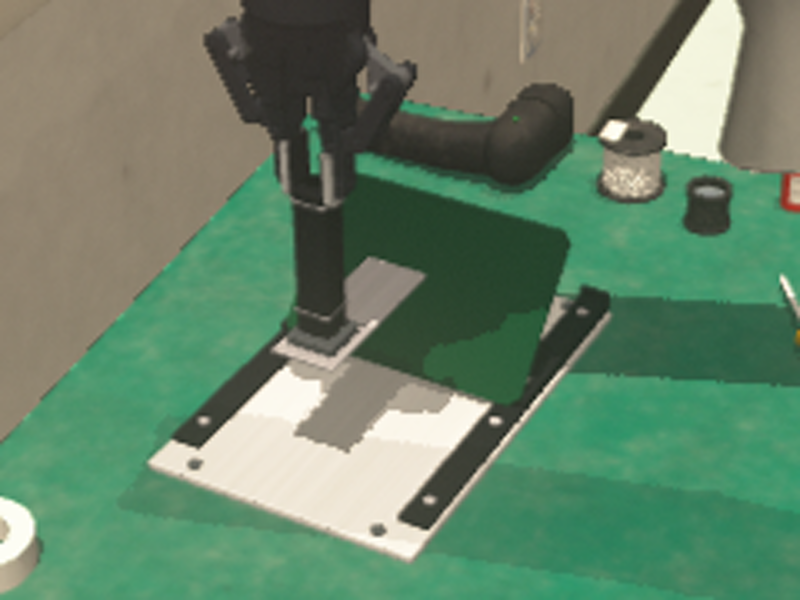

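Emit:
step_arm:
  series:
    - [1, -0.004, 0, 0, 0, 0, 0]
    - [1, -0.004, 0, 0, 0, 0, 0]
    - [1, -0.004, 0, 0, 0, 0, 0]
    - [1, 0, 0, 0, 0, 0, 0]
    - [1, 0, 0, 0, 0, 0, 0]

```text
time: 11.42
ee_pos: [0.5103, 0.0103, 0.1689]
tool_rot: [-0.0, 0.746, 0.666, -0.0]
contact_force: [0.2, 0.4, -1.7]
width: 0.246
```

Run:
```python
from h import *
im2=snapshot("side");cv2.imwrite("pics/s11.png",cv2.resize(im2[160:340,180:420],(800,600),interpolation=cv2.INTER_CUBIC))
s=sense();p=s["ee_pos"];print(p,s["contact_force"],s["time"]);print(R.from_euler("z",.1113).apply(p-[.4984,-.0661,0]))
```

```text
[0.51032098 0.01055921 0.16893081] [ 0.36080837 -0.18079184 -1.42335056] 11.4667
[0.00333266 0.07750895 0.16893081]
```

View pics/s11.png

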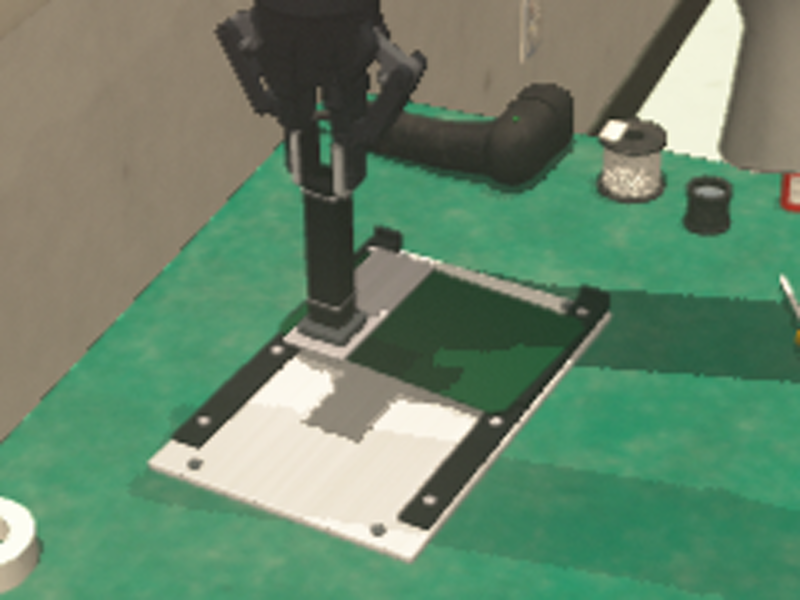

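Emit:
step_arm:
  series:
    - [1, 0.018, 0, 0, 0, 0, 0]
    - [1, 0.025, 0, 0, 0, 0, 0]
    - [1, 0.015, 0, 0.005, 0, 0, 0]
    - [1, 0, 0, 0.02, 0, 0, 0]
    - [1, 0, 0, 0.025, 0, 0, 0]
    - [1, 0, 0, 0.022, 0, 0, 0]
    - [1, 0, 0, 0, 0, 0, 0]
    - [1, 0, 0, 0, 0, 0, 0]

```text
time: 12.13
ee_pos: [0.5161, 0.0684, 0.0965]
tool_rot: [-0.001, 0.745, 0.667, -0.001]
contact_force: [0.4, -0.2, -1.4]
width: 0.246
```

Run:
```python
from h import *
im2=snapshot("side");cv2.imwrite("pics/s12.png",cv2.resize(im2[220:340,220:380],(800,600),interpolation=cv2.INTER_CUBIC))
im2=snapshot("top");cv2.imwrite("pics/t12.png",cv2.resize(im2[190:290,250:410],(800,500),interpolation=cv2.INTER_CUBIC))
s=sense();p=s["ee_pos"];print(p,s["contact_force"],s["time"]);print(R.from_euler("z",.1113).apply(p-[.4984,-.0661,0]))
```

```text
[0.51770492 0.06857653 0.09839969] [ 0.30523416 -0.20873805 -2.04832249] 12.2333
[0.0042269  0.13598743 0.09839969]
```

View pics/s12.png

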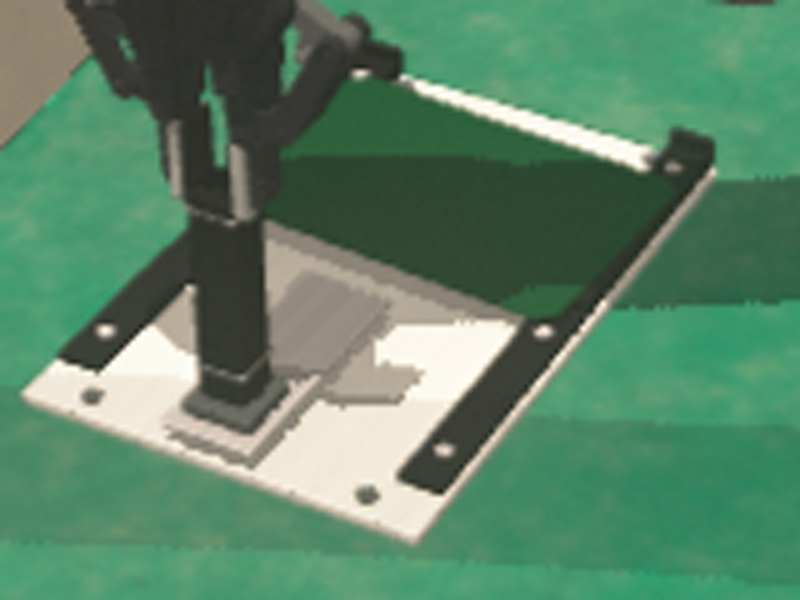

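View pics/t12.png

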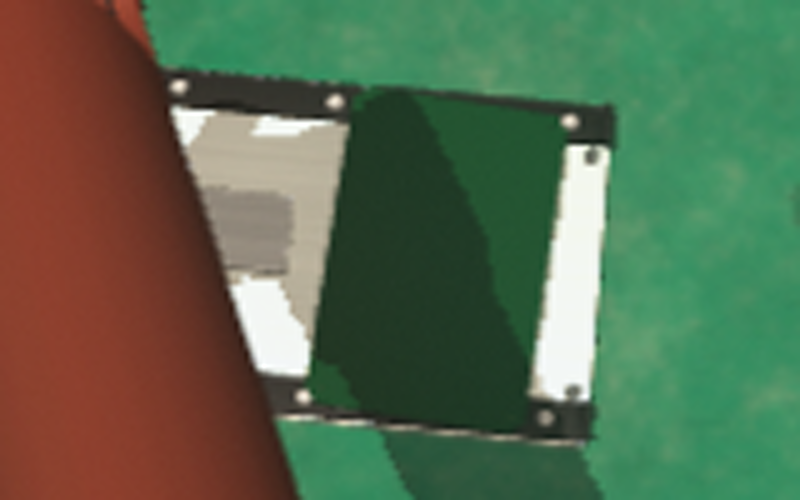

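Emit:
step_arm:
  series:
    - [1, -0.006, 0, 0.001, 0, 0, 0]
    - [1, -0.008, 0, 0, 0, 0, 0]
    - [1, -0.008, 0, 0, 0, 0, 0]
    - [1, -0.004, 0, 0, 0, 0, 0]
    - [1, -0.003, 0, 0, 0, 0, 0]
    - [1, -0.003, 0, 0, 0, 0, 0]
    - [1, -0.003, 0, 0, 0, 0, 0]
    - [1, 0, 0, 0, 0, 0, 0]

```text
time: 12.9
ee_pos: [0.5128, 0.0328, 0.0959]
tool_rot: [0.0, 0.746, 0.666, -0.0]
contact_force: [-0.5, 0.3, -1.7]
width: 0.244
```

Run:
```python
from h import *
im2=snapshot("side");cv2.imwrite("pics/s13.png",cv2.resize(im2[220:340,220:380],(800,600),interpolation=cv2.INTER_CUBIC))
im2=snapshot("top");cv2.imwrite("pics/t13.png",cv2.resize(im2[190:290,250:410],(800,500),interpolation=cv2.INTER_CUBIC))
s=sense();p=s["ee_pos"];print(p,s["contact_force"],s["time"]);print(R.from_euler("z",.1113).apply(p-[.4984,-.0661,0]))
```

```text
[0.51287575 0.03353569 0.09593126] [-0.73504278  0.260372   -1.96140437] 13.0
[0.00331961 0.10062703 0.09593126]
```

View pics/s13.png

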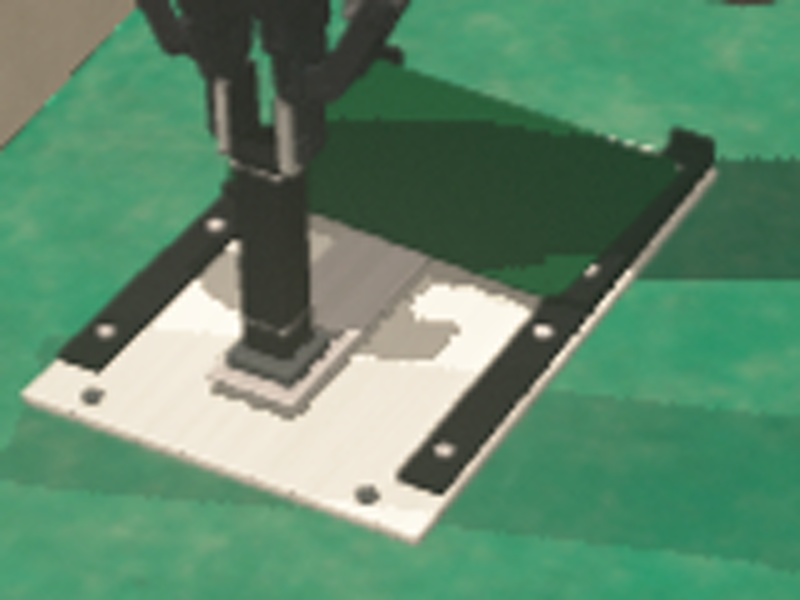

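View pics/t13.png

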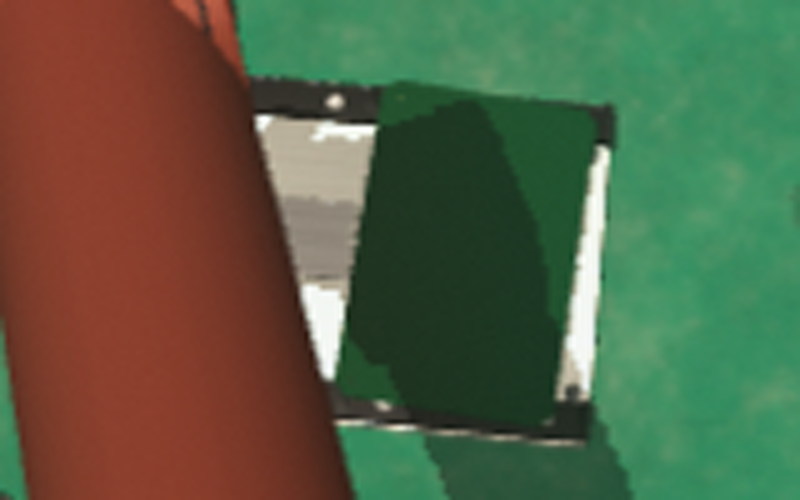

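Emit:
step_arm:
  series:
    - [1, -0.002, 0, 0, 0, 0, 0]
    - [1, -0.002, 0, 0, 0, 0, 0]
    - [1, -0.002, 0, 0, 0, 0, 0]
    - [1, -0.002, 0, 0, 0, 0, 0]
    - [1, 0, 0, 0, 0, 0, 0]

```text
time: 13.42
ee_pos: [0.5119, 0.025, 0.0959]
tool_rot: [-0.0, 0.746, 0.666, -0.0]
contact_force: [-0.2, -0.0, -2.4]
width: 0.245
```

Run:
```python
from h import *
im2=snapshot("side");cv2.imwrite("pics/s14.png",cv2.resize(im2[220:340,220:380],(800,600),interpolation=cv2.INTER_CUBIC))
im2=snapshot("top");cv2.imwrite("pics/t14.png",cv2.resize(im2[190:290,250:410],(800,500),interpolation=cv2.INTER_CUBIC))
s=sense();p=s["ee_pos"];print(p,s["contact_force"],s["time"]);print(R.from_euler("z",.1113).apply(p-[.4984,-.0661,0]))
```

```text
[0.51201035 0.02535248 0.09591046] [-0.51906494  0.1363185  -1.79535251] 13.5167
[0.00336848 0.09239833 0.09591046]
```

View pics/t14.png

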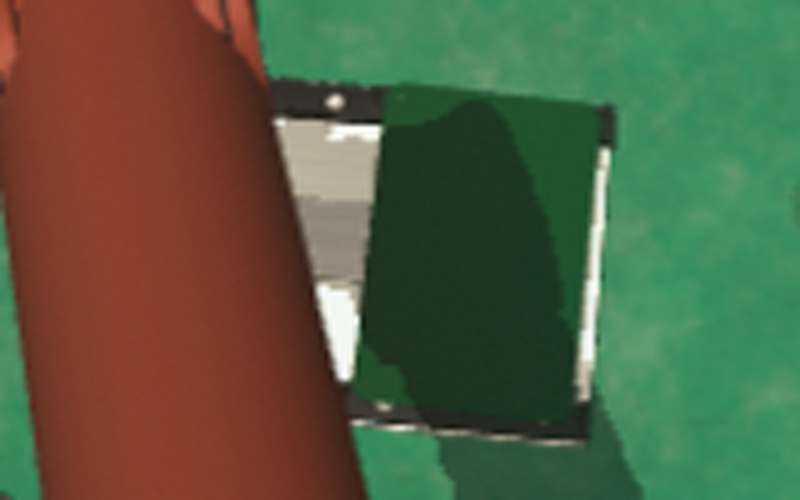

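View pics/s14.png

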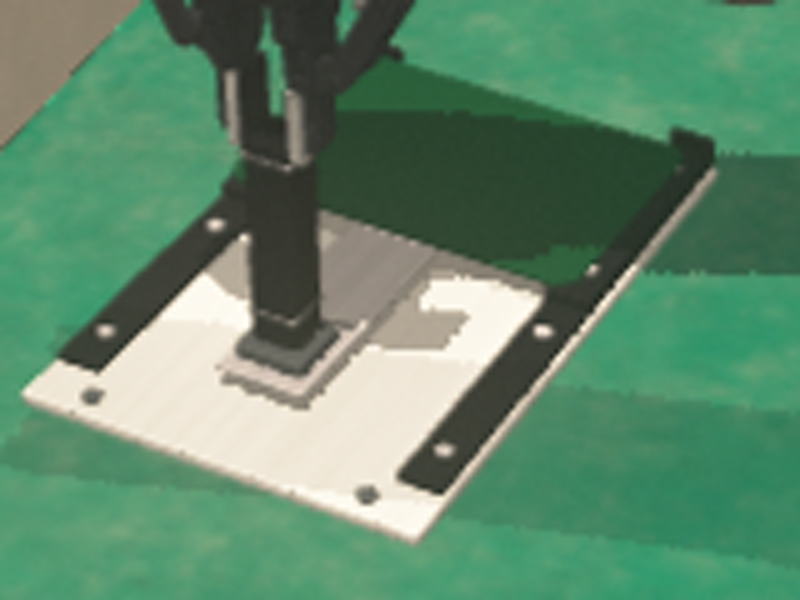

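Emit:
step_arm:
  series:
    - [1, -0.0015, 0, 0, 0, 0, 0]
    - [1, -0.0015, 0, 0, 0, 0, 0]
    - [1, 0, 0, 0, 0, 0, 0]

```text
time: 13.77
ee_pos: [0.5117, 0.0223, 0.0959]
tool_rot: [0.0, 0.746, 0.666, -0.0]
contact_force: [-0.4, 0.5, -2.1]
width: 0.241
```

Emit:
step_arm:
  series:
    - [1, -0.001, 0, 0, 0, 0, 0]
    - [1, 0, 0, 0, 0, 0, 0]

```text
time: 13.93
ee_pos: [0.5115, 0.0212, 0.0959]
tool_rot: [0.0, 0.746, 0.666, -0.0]
contact_force: [-0.6, 0.9, -2.6]
width: 0.244
```

Emit:
step_arm:
  series:
    - [1, -0.001, 0, 0, 0, 0, 0]
    - [1, 0, 0, 0, 0, 0, 0]

```text
time: 14.1
ee_pos: [0.5114, 0.0203, 0.0959]
tool_rot: [0.0, 0.746, 0.666, -0.0]
contact_force: [-0.1, -0.3, -2.4]
width: 0.244
```

Run:
```python
from h import *
im2=snapshot("side");cv2.imwrite("pics/s15.png",cv2.resize(im2[220:300,260:380],(800,533),interpolation=cv2.INTER_CUBIC))
im2=snapshot("top");cv2.imwrite("pics/t15.png",cv2.resize(im2[190:290,310:390],(640,800-200),interpolation=cv2.INTER_CUBIC))
```

```text
(no output)
```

View pics/t15.png

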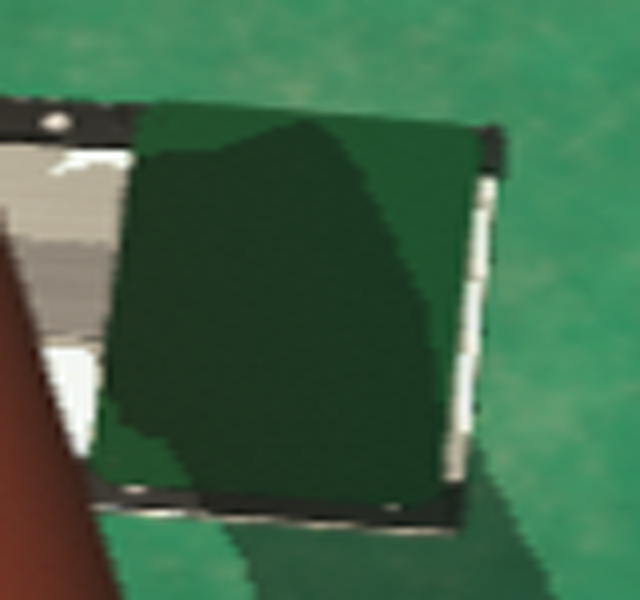

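View pics/s15.png

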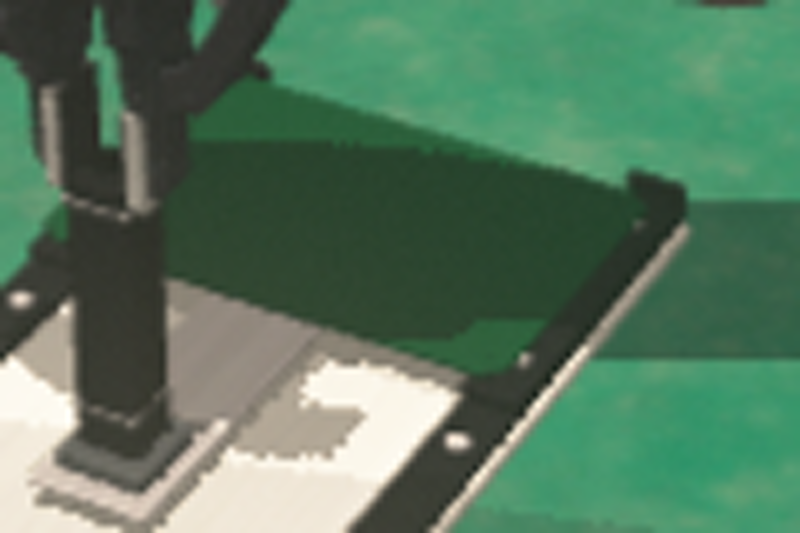

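Emit:
step_arm:
  series:
    - [1, -0.001, 0, 0, 0, 0, 0]
    - [1, 0, 0, 0, 0, 0, 0]

```text
time: 14.37
ee_pos: [0.5113, 0.0194, 0.0959]
tool_rot: [0.0, 0.746, 0.666, -0.0]
contact_force: [0.2, -0.2, -1.5]
width: 0.246
```

Emit:
step_arm:
  series:
    - [1, -0.001, 0, 0, 0, 0, 0]
    - [1, 0, 0, 0, 0, 0, 0]

```text
time: 14.53
ee_pos: [0.5112, 0.0184, 0.0959]
tool_rot: [0.0, 0.746, 0.666, -0.0]
contact_force: [0.5, 0.3, -2.3]
width: 0.248
```

Run:
```python
from h import *
im2=snapshot("side");cv2.imwrite("pics/s16.png",cv2.resize(im2[230:300,260:380],(800,467),interpolation=cv2.INTER_CUBIC))
im2=snapshot("top");cv2.imwrite("pics/t16.png",cv2.resize(im2[190:290,310:390],(640,800-200),interpolation=cv2.INTER_CUBIC))
s=sense();p=s["ee_pos"];print(p,s["contact_force"],s["time"]);print(R.from_euler("z",.1113).apply(p-[.4984,-.0661,0]))
S=camera_info("side")
v=np.array([.4984,-.0661,-.1113]);r=R.from_euler("z",v[2])
w=lambda x,y,z:r.apply([x,y,z])+[v[0],v[1],0]
f=lambda P:(proj(S,np.array(P))-[260,230])*800/120
print(f([w(-.088,-.006,.02),w(.096,-.006,.02),w(-.018,-.006,.02),w(-.096,0,.018),w(-.096,-.13,.024),w(-.074,-.13,.018)]))
```

```text
[0.51119557 0.01851558 0.09593242] [-0.78644724  0.25028665 -1.72769801] 14.6333
[0.00331811 0.08551323 0.09593242]
[[502.48776574 310.85444513]
 [ 34.03439133 162.44155576]
 [318.23603571 252.48079875]
 [515.91773601 332.2114191 ]
 [679.11454466 120.69597776]
 [622.23776063 118.2468458 ]]
```

View pics/t16.png

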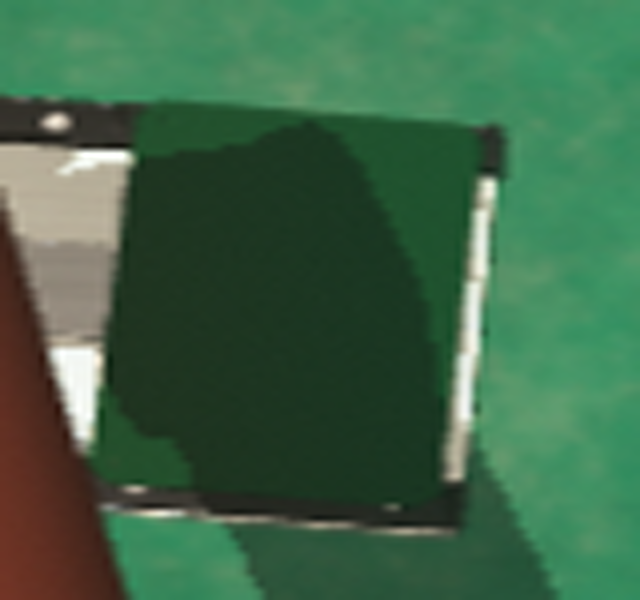

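View pics/s16.png

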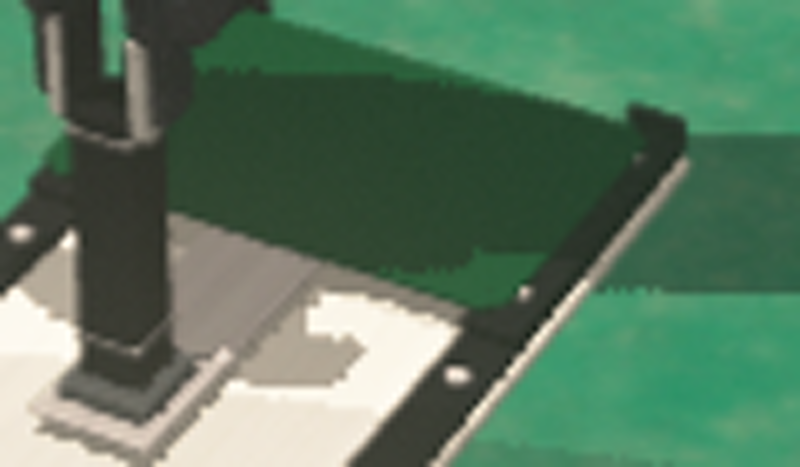

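Emit:
step_arm:
  series:
    - [1, 0.006, 0, 0, 0, 0, 0]
    - [1, 0.009, 0, 0, 0, 0, 0]
    - [1, 0, 0, 0, 0, 0, 0]
    - [1, 0, 0, 0, 0, 0, 0]

```text
time: 14.97
ee_pos: [0.513, 0.0347, 0.096]
tool_rot: [-0.0, 0.745, 0.667, 0.0]
contact_force: [-1.0, 0.5, -1.4]
width: 0.245
```

Run:
```python
from h import *
im2=snapshot("side");cv2.imwrite("pics/s17.png",cv2.resize(im2[230:300,260:380],(800,467),interpolation=cv2.INTER_CUBIC))
im2=snapshot("top");cv2.imwrite("pics/t17.png",cv2.resize(im2[190:290,310:390],(640,800-200),interpolation=cv2.INTER_CUBIC))
cv2.imwrite("pics/w17.png",snapshot("wrist"))
s=sense();p=s["ee_pos"];print(p,s["contact_force"],s["time"]);print(R.from_euler("z",.1113).apply(p-[.4984,-.0661,0]))
```

```text
[0.51284907 0.03338856 0.09586349] [-0.42874977 -0.35593491 -1.49564813] 15.1167
[0.00330944 0.10047784 0.09586349]
```

View pics/s17.png

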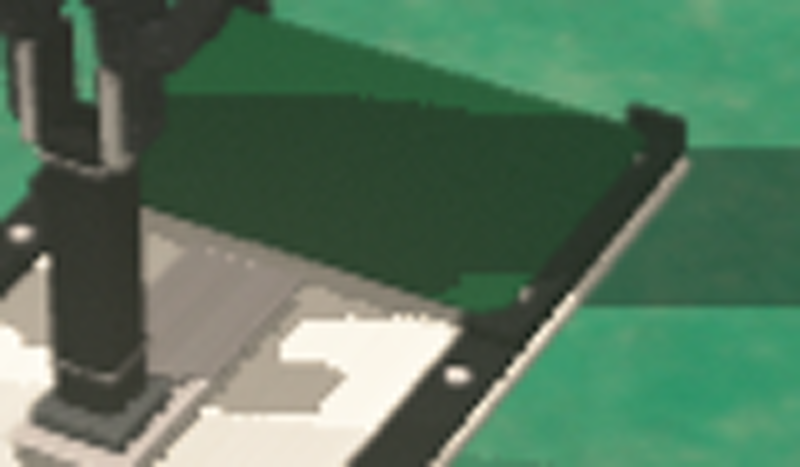

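View pics/t17.png

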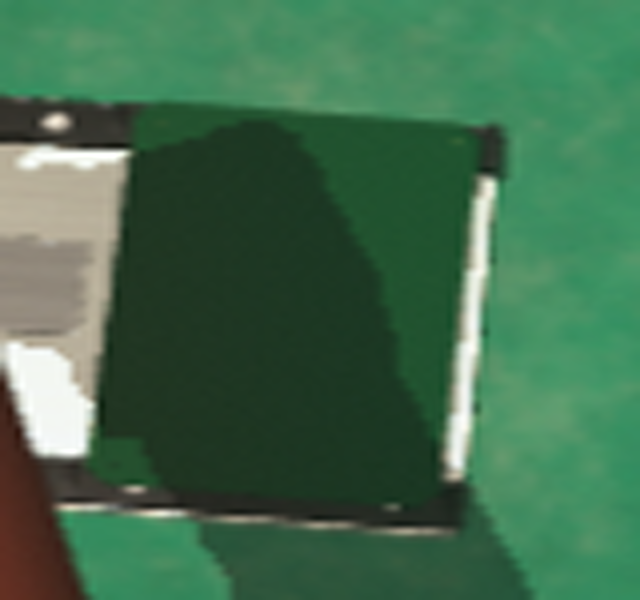

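View pics/w17.png

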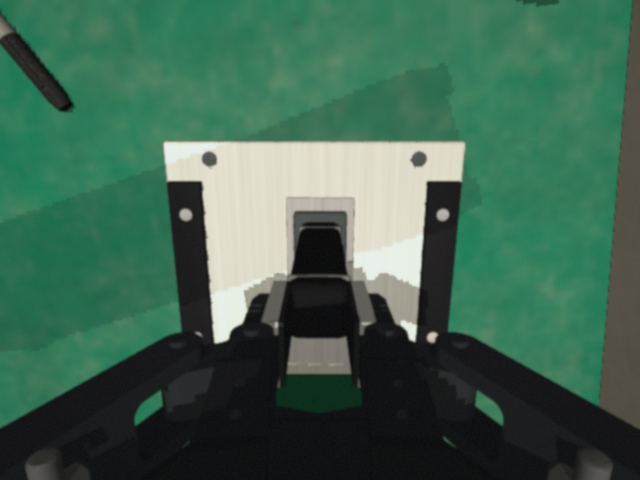

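Emit:
step_arm:
  series:
    - [1, 0, 0, -0.002, 0, 0, 0]
    - [1, -0.004, 0, 0, 0, 0, 0]
    - [1, -0.004, 0, 0, 0, 0, 0]
    - [1, -0.001, 0, 0, 0, 0, 0]
    - [1, -0.001, 0, 0, 0, 0, 0]
    - [1, 0, 0, 0, 0, 0, 0]

```text
time: 15.62
ee_pos: [0.5118, 0.0232, 0.0979]
tool_rot: [-0.0, 0.746, 0.666, 0.0]
contact_force: [0.5, -0.4, -1.4]
width: 0.25
```

Emit:
step_arm:
  series:
    - [1, -0.001, 0, 0, 0, 0, 0]
    - [1, 0, 0, 0, 0, 0, 0]

```text
time: 15.78
ee_pos: [0.5117, 0.0227, 0.0979]
tool_rot: [-0.0, 0.746, 0.666, 0.0]
contact_force: [-0.5, 0.6, -1.9]
width: 0.247
```

Emit:
step_arm:
  series:
    - [1, -0.001, 0, 0, 0, 0, 0]
    - [1, 0, 0, 0, 0, 0, 0]

```text
time: 15.95
ee_pos: [0.5117, 0.022, 0.0981]
tool_rot: [-0.0, 0.746, 0.666, 0.0]
contact_force: [0.1, 2.6, -0.4]
width: 0.246
```

Run:
```python
from h import *
im2=snapshot("side");cv2.imwrite("pics/s18.png",cv2.resize(im2[230:300,260:380],(800,467),interpolation=cv2.INTER_CUBIC))
im2=snapshot("top");cv2.imwrite("pics/t18.png",cv2.resize(im2[190:290,310:390],(640,800-200),interpolation=cv2.INTER_CUBIC))
s=sense();p=s["ee_pos"];print(p,s["contact_force"],s["time"]);print(R.from_euler("z",.1113).apply(p-[.4984,-.0661,0]))
```

```text
[0.51168248 0.02201287 0.09808206] [0.05108198 3.04279515 0.40843303] 16.05
[0.00341357 0.08904296 0.09808206]
```

View pics/s18.png

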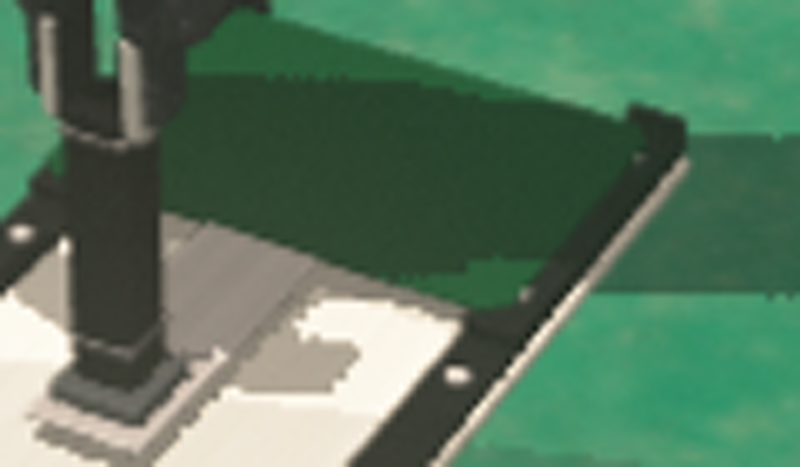

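View pics/t18.png

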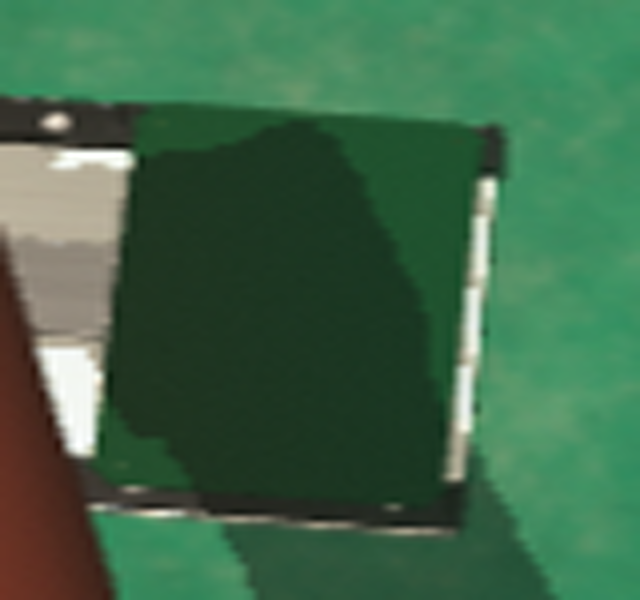

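Emit:
step_arm:
  series:
    - [1, 0.004, 0, 0, 0, 0, 0]
    - [1, 0.016, 0, 0, 0, 0, 0]
    - [1, 0.03, 0, 0, 0, 0, 0]
    - [1, 0.035, 0, -0.008, 0, 0, 0]
    - [1, 0.035, 0, -0.01, 0, 0, 0]
    - [1, 0.03, 0, 0, 0, 0, 0]
    - [1, 0, 0, 0, 0, 0, 0]

```text
time: 16.63
ee_pos: [0.528, 0.1782, 0.1168]
tool_rot: [-0.001, 0.743, 0.669, 0.002]
contact_force: [-1.6, 0.4, -0.9]
width: 0.246
```

Run:
```python
from h import *
plan((0.4402,0.294,0.108),147.2,12,cl=1)
```

```text
from [0.528  0.1782 0.1168] 83.99 step 0.0121 5.267
[1, 0.0088, -0.0083, 0.0007, 0, 0, -5.27], [1, 0.0096, -0.0074, 0.0007, 0, 0, -5.27], [1, 0.0102, -0.0065, 0.0007, 0, 0, -5.27], [1, 0.0108, -0.0056, 0.0007, 0, 0, -5.27], [1, 0.0112, -0.0046, 0.0007, 0, 0, -5.27], [1, 0.0116, -0.0035, 0.0007, 0, 0, -5.27], [1, 0.0119, -0.0024, 0.0007, 0, 0, -5.27], [1, 0.0120, -0.0013, 0.0007, 0, 0, -5.27], [1, 0.0121, -0.0002, 0.0007, 0, 0, -5.27], [1, 0.0121, 0.0009, 0.0007, 0, 0, -5.27], [1, 0.0119, 0.0020, 0.0007, 0, 0, -5.27], [1, 0.0117, 0.0031, 0.0007, 0, 0, -5.27],
```

Emit:
step_arm:
  series:
    - [1, 0.009, -0.0085, 0.0005, 0, 0, -5.3]
    - [1, 0.0095, -0.0075, 0.0005, 0, 0, -5.3]
    - [1, 0.01, -0.0065, 0.0005, 0, 0, -5.3]
    - [1, 0.011, -0.0055, 0.0005, 0, 0, -5.3]
    - [1, 0.011, -0.0045, 0.001, 0, 0, -5.3]
    - [1, 0.0115, -0.0035, 0.001, 0, 0, -5.3]
    - [1, 0.012, -0.0025, 0.001, 0, 0, -5.3]
    - [1, 0.012, -0.0015, 0.001, 0, 0, -5.3]
    - [1, 0.012, 0, 0.001, 0, 0, -5.3]
    - [1, 0.012, 0.001, 0.001, 0, 0, -5.3]
    - [1, 0.012, 0.002, 0.001, 0, 0, -5.2]
    - [1, 0.0115, 0.003, 0.001, 0, 0, -5]

```text
time: 17.63
ee_pos: [0.4409, 0.2866, 0.1057]
tool_rot: [0.0, 0.284, 0.959, -0.0]
contact_force: [0.1, -0.0, -1.3]
width: 0.243
```

Emit:
step_arm:
  series:
    - [1, 0, 0, 0, 0, 0, 0]
    - [1, 0, 0, 0.01, 0, 0, 0]
    - [1, 0, 0, 0.01, 0, 0, 0]
    - [1, 0, 0, 0, 0, 0, 0]

```text
time: 17.97
ee_pos: [0.4407, 0.2846, 0.0833]
tool_rot: [-0.001, 0.288, 0.958, -0.001]
contact_force: [0.8, -0.2, -2.5]
width: 0.248
```

Run:
```python
from h import *
im2=snapshot("side");cv2.imwrite("pics/s19.png",cv2.resize(im2[220:420,160:427],(800,600),interpolation=cv2.INTER_CUBIC))
s=sense();p=s["ee_pos"];print(p,s["tool_rot"],s["contact_force"],s["time"])
```

```text
[0.44086429 0.28498192 0.08420023] [-9.32474725e-04  2.87246037e-01  9.57855736e-01 -1.11040150e-03] [ 0.712765   -0.383595   -1.96867212] 18.0167
```

View pics/s19.png

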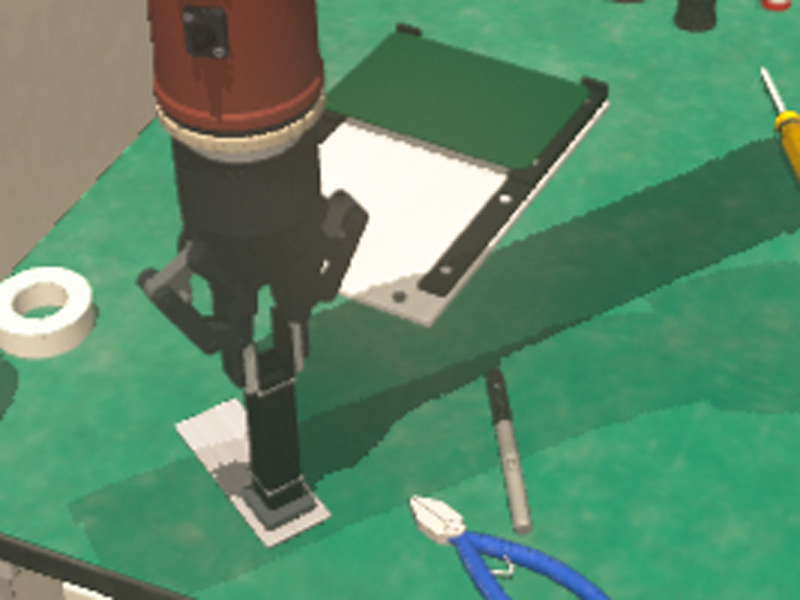

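Emit:
step_arm:
  series:
    - [1, 0, 0, 0.0015, 0, 0, 0]
    - [1, 0, 0, 0.0015, 0, 0, 0]
    - [1, 0, 0, 0, 0, 0, 0]

```text
time: 18.27
ee_pos: [0.4414, 0.2864, 0.0828]
tool_rot: [-0.0, 0.286, 0.958, -0.0]
contact_force: [-0.3, 0.6, -1.4]
width: 0.246
```

Emit:
step_arm:
  series:
    - [1, 0, 0, 0.0007, 0, 0, 0]
    - [1, 0, 0, 0, 0, 0, 0]

```text
time: 18.43
ee_pos: [0.4413, 0.2866, 0.0823]
tool_rot: [0.0, 0.286, 0.958, 0.0]
contact_force: [-0.3, 0.2, -1.3]
width: 0.244
```

Emit:
step_arm:
  series:
    - [1, 0, 0, 0.0005, 0, 0, 0]
    - [1, 0, 0, 0, 0, 0, 0]

```text
time: 18.6
ee_pos: [0.4412, 0.2866, 0.0818]
tool_rot: [0.0, 0.286, 0.958, 0.0]
contact_force: [-0.5, 0.2, -1.5]
width: 0.248
```

Emit:
step_arm:
  series:
    - [1, 0, 0, 0.001, 0, 0, 0]
    - [1, 0, 0, 0, 0, 0, 0]

```text
time: 18.77
ee_pos: [0.4412, 0.2865, 0.0806]
tool_rot: [-0.0, 0.286, 0.958, -0.0]
contact_force: [-0.1, 0.1, -2.0]
width: 0.248
```

Emit:
step_arm:
  series:
    - [1, 0, 0, 0.0007, 0, 0, 0]
    - [1, 0, 0, 0, 0, 0, 0]

```text
time: 18.93
ee_pos: [0.4412, 0.2866, 0.0799]
tool_rot: [-0.0, 0.286, 0.958, -0.0]
contact_force: [-0.1, 0.4, -2.5]
width: 0.246
```

Emit:
step_arm:
  series:
    - [1, 0, 0, 0.0005, 0, 0, 0]
    - [1, 0, 0, 0, 0, 0, 0]

```text
time: 19.1
ee_pos: [0.4412, 0.2867, 0.0796]
tool_rot: [0.0, 0.286, 0.958, 0.0]
contact_force: [-0.4, 0.3, -0.2]
width: 0.246
```

Emit:
step_arm:
  series:
    - [1, 0, 0, 0.0003, 0, 0, 0]
    - [1, 0, 0, 0, 0, 0, 0]
    - [0, 0, 0, 0, 0, 0, 0]
    - [-1, 0, 0, 0, 0, 0, 0]
    - [-1, 0, 0, 0, 0, 0, 0]
    - [-1, 0, 0, 0, 0, 0, 0]
    - [-1, 0, 0, 0, 0, 0, 0]
    - [-1, 0, 0, 0, 0, 0, 0]
    - [-1, 0, 0, 0, 0, 0, 0]

```text
time: 19.85
ee_pos: [0.4412, 0.2866, 0.0792]
tool_rot: [-0.0, 0.286, 0.958, 0.0]
contact_force: [0.6, -0.1, -0.1]
width: 1.0
```

Emit:
step_arm:
  series:
    - [-1, -0.01, 0, 0, 0, 0, 0]
    - [-1, -0.02, 0, 0, 0, 0, 0]
    - [-1, -0.025, 0, 0, 0, 0, 0]
    - [-1, -0.025, 0, 0, 0, 0, 0]
    - [-1, -0.02, 0, 0, 0, 0, 0]
    - [-1, 0, 0, 0, 0, 0, 0]
    - [-1, 0, 0, 0, 0, 0, 0]

```text
time: 20.43
ee_pos: [0.526, 0.2304, 0.0788]
tool_rot: [-0.0, 0.287, 0.958, -0.0]
contact_force: [-0.4, 0.1, 0.2]
width: 1.003
```

Run:
```python
from h import *
im2=snapshot("side");cv2.imwrite("pics/s20.png",cv2.resize(im2[220:420,160:427],(800,600),interpolation=cv2.INTER_CUBIC))
cv2.imwrite("pics/w20.png",snapshot("wrist"));im2=snapshot("top");cv2.imwrite("pics/t20.png",im2)
s=sense();p=s["ee_pos"];print(p,s["tool_rot"],s["contact_force"],s["time"],s["width"])
```

```text
[0.52418411 0.23246587 0.07920881] [-2.21474105e-04  2.85336121e-01  9.58427484e-01  8.58394148e-05] [-0.4873184   0.72904354  0.17746723] 20.5833 0.996898845836562
```

View pics/s20.png

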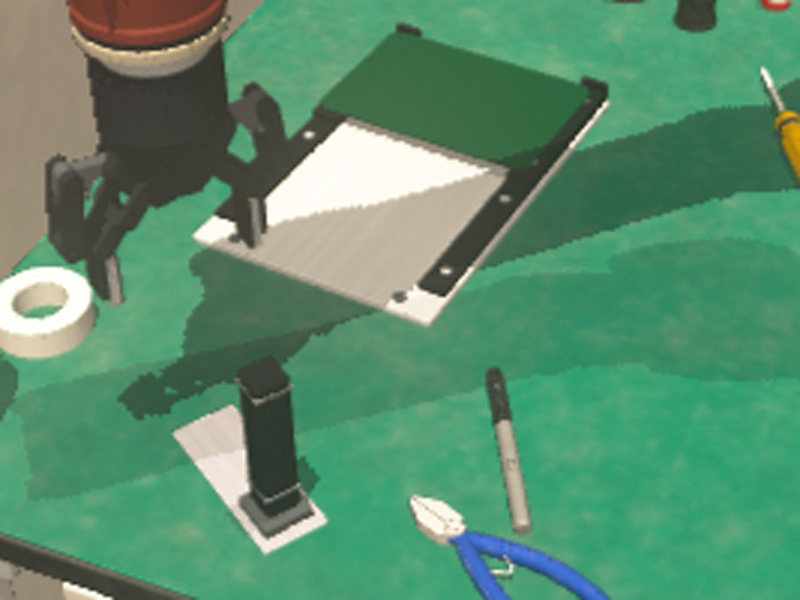

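View pics/w20.png

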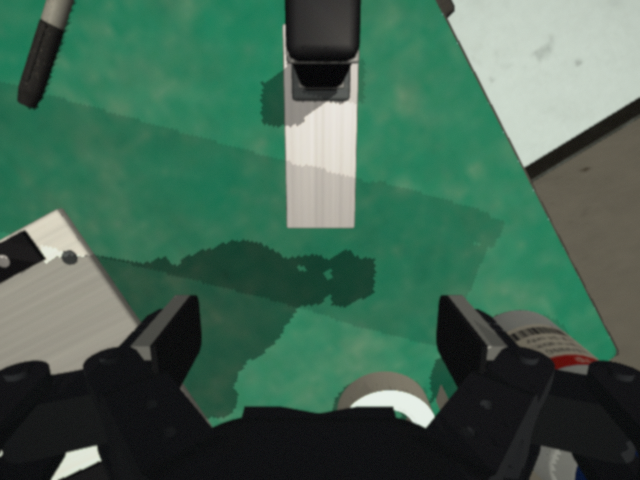

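View pics/t20.png

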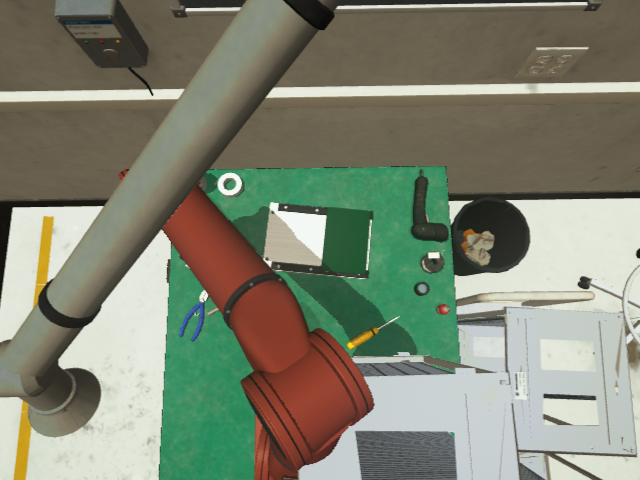

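Run:
```python
from h import *
T=camera_info("top");im=cv2.imread("pics/t20.png");k=8;x0,y0=310,190
a=cv2.resize(im[y0:y0+95,x0:x0+80],None,fx=k,fy=k,interpolation=cv2.INTER_CUBIC)
def poly(v,P,col):
    r=R.from_euler("z",v[2]);P=np.array(P)/1000
    u=(proj(T,r.apply(P)+[v[0],v[1],0])-[x0,y0]+.5)*k
    cv2.polylines(a,[np.int32(u)],True,col,1)
v=(.4984,-.0661,-.1113)
poly(v,[(-98,159,8),(98,159,8),(98,-136,8),(-98,-136,8)],(0,0,255))
poly(v,[(-88,-6,20),(96,-6,20),(96,-130,20),(-88,-130,20)],(0,255,255))
cv2.imwrite("pics/ov.png",a[:600])
```

```text
(no output)
```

View pics/ov.png

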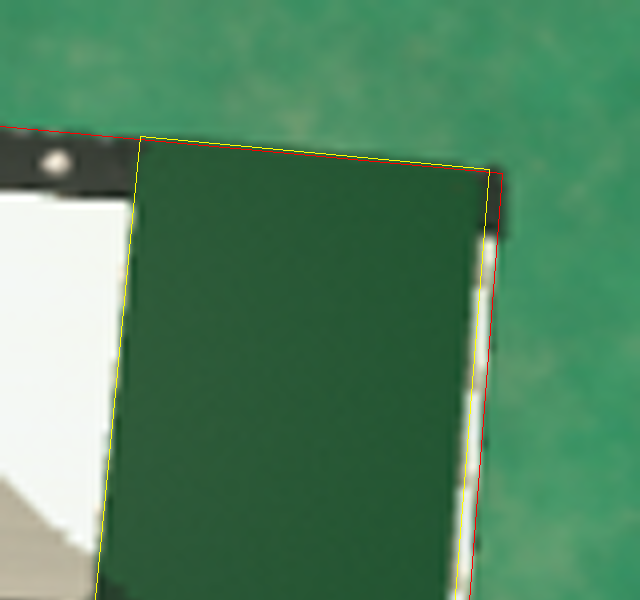

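Run:
```python
from bench import *
print(close_job())
```

```text
the job is handed in; nothing more can be done
None
```

The LED board is now face down on the high rails and home against the end stops. The lifter stands upright on the bench, clear of the stand. I handed the job in at about 20.6 s, and it reports no verdict.

**What I did:** I gripped the lifter by its handle and found the apron plate's height by touch. I slid the blade about 48 mm under the open edge and tipped the board up along an arc about the step until it fell over. I then pushed its edge home with the blade and put the lifter back near where it started.

**Pushing home:** On the first push the blade slipped a few mm under the board, so that push did not prove it was home. I backed off, raised the blade 2 mm and pushed again. The resistance rose to about 3 N with the blade tip at y = -6 mm, which is the home position.

**Last checks:**
- **Board:** the overlay on the top picture put its far edge 1–2 mm short of ideal. That puts the centre at about -66 to -68 mm, inside the -71 to -64 mm band. The shortfall disagrees slightly with the force contact but is within the camera calibration. Sideways it is about 4 mm off the middle line. I judged it flat by eye and did not measure the angle.
- **Lifter:** it looks upright and free-standing in the side and wrist pictures.
- **Other things:** nothing looked moved in the pictures. I did not measure their positions.

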